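# Clear the tea table: nest cups and pots by kind, renew the paper roll

## Task

Tea is over: clear the china onto the serving tray, nesting all the stepped round tea cups upright in one stack and all the square dessert pots upright in another, and standing the straight double-walled cup, which nests with nothing, upright on the tray by itself. So that the table can be wiped, take the empty cardboard core off the paper holder and put it in the waste bin, and put the new paper roll on the holder's spindle, all the way down. Leave the milk jug where it is.

Things in the scene. Friction and masses are not known exactly. Their poses are not given: they have to be found in the camera images.
- cup_a: White china stacking tea cup, round, 85 mm tall, 170 g; two or three present. From 37 mm up it is 66 mm across (mouth 59 mm, wall 3.5 mm); below that shoulder a narrower foot part, 54 tapering to 50 mm. The foot goes into another cup's mouth until the shoulder rests on its rim: each cup then sits 48 mm above the one below. Origin: centre of the underside, z up.
- cup_b: White china stacking tea cup, round, 85 mm tall, 170 g; two or three present. From 37 mm up it is 66 mm across (mouth 59 mm, wall 3.5 mm); below that shoulder a narrower foot part, 54 tapering to 50 mm. The foot goes into another cup's mouth until the shoulder rests on its rim: each cup then sits 48 mm above the one below. Origin: centre of the underside, z up.
- cup_c: White china stacking tea cup, round, 85 mm tall, 170 g; two or three present. From 37 mm up it is 66 mm across (mouth 59 mm, wall 3.5 mm); below that shoulder a narrower foot part, 54 tapering to 50 mm. The foot goes into another cup's mouth until the shoulder rests on its rim: each cup then sits 48 mm above the one below. Origin: centre of the underside, z up.
- pot_a: White china square stacking dessert pot, 60 mm tall, 140 g; two or three present. From 24 mm up 62 by 62 mm (mouth 55 by 55, wall 3.5); below, a square foot 51 tapering to 46 mm wide, which goes into another pot turned the same way (any quarter turn) until the ledge rests on its rim: each sits 36 mm above the one below. Origin: centre of the underside, z up, x and y square to the sides.
- pot_b: White china square stacking dessert pot, 60 mm tall, 140 g; two or three present. From 24 mm up 62 by 62 mm (mouth 55 by 55, wall 3.5); below, a square foot 51 tapering to 46 mm wide, which goes into another pot turned the same way (any quarter turn) until the ledge rests on its rim: each sits 36 mm above the one below. Origin: centre of the underside, z up, x and y square to the sides.
- pot_c: White china square stacking dessert pot, 60 mm tall, 140 g; two or three present. From 24 mm up 62 by 62 mm (mouth 55 by 55, wall 3.5); below, a square foot 51 tapering to 46 mm wide, which goes into another pot turned the same way (any quarter turn) until the ledge rests on its rim: each sits 36 mm above the one below. Origin: centre of the underside, z up, x and y square to the sides.
- double_cup: White china double-walled cup: a plain straight-sided round cup, 66 mm across and 78 mm tall, with a thick rim and a mouth only 44 mm across. It has no stepped foot and will not nest with anything. Origin: centre of the underside, z up. About 200 g. Always present.
- tray: Light grey serving tray with printed dots, 210 mm (its x) by 300 mm (its y), a fixed thing lying on the table to the robot's left; floor 5 mm thick with a rim 5 mm wide rising to 18 mm. Origin: centre of the underside.
- holder: Wooden paper-roll holder, fixed: round base 120 mm across, 14 mm thick; in its middle an upright spindle 16 mm thick, its rounded tip 129 mm above the table; round its foot a hub 34 mm across, 10 mm high, tapering to the spindle over the next 16 mm. Origin: centre of the underside, z up along the spindle. The empty core is on it at the start.
- spindle_foot (a point): Point on the spindle's axis at the level of the top face of the holder's base (14 mm above the table).
- core: Empty cardboard core, a tube 46 mm outside, 40 mm inside, 140 mm long, about 20 g; at the start it stands round the holder's spindle. Origin: centre of one end (the lower at the start), z along its axis.
- core_mid (a point): The middle of the cardboard core, on its axis, half way along.
- roll: Full compact roll of white paper, 64 mm outside, 40 mm hole, 140 mm tall, about 120 g, standing on end on the table near the holder. Origin: centre of the lower end, z along its axis.
- bin: Dark grey open table-top waste bin, 110 mm (its x) by 140 mm (its y), 120 mm tall, wall and floor 4 mm; it does not move. Origin: centre of the underside.
- creamer: Bystander: small white handled milk jug, 52 mm across and 62 mm tall, handle to its +y; stands among the cups. Not part of the job: leave it. Origin: centre of the underside.

How it is judged:
At the end, for the whole second after the job is handed in: Cups upright in one nested stack on the tray (48 mm steps, +-5), pots in another (36 mm, +-5), axes within 10 mm; double-walled cup upright on the tray, over 55 mm (axes) from the rest; all 28 mm inside the tray edge; roll down on the holder (6 mm), within 8 mm of its axis; core in the bin; at rest (angle between each of cup_a, cup_b, cup_c, pot_a, pot_b, pot_c, double_cup's own z axis and vertical below 0.1 rad and x of cup_a in the frame of tray between -0.077 and 0.077 m and y of cup_a in the frame of tray between -0.122 and 0.122 m and linear speed of each of cup_a, cup_b, cup_c, pot_a, pot_b, pot_c, double_cup, roll below 0.02 m/s and x of cup_b in the frame of tray between -0.077 and 0.077 m and y of cup_b in the frame of tray between -0.122 and 0.122 m and x of cup_c in the frame of tray between -0.077 and 0.077 m and y of cup_c in the frame of tray between -0.122 and 0.122 m and (z of cup_a in the frame of tray between 0 and 0.009 m or z of cup_b in the frame of tray between 0 and 0.009 m or z of cup_c in the frame of tray between 0 and 0.009 m) and horizontal distance between each of cup_b, cup_c and cup_a below 0.01 m and ((z of cup_b in the frame of cup_a between 0.0431 and 0.0531 m or z of cup_b in the frame of cup_a between -0.0531 and -0.0431 m) or (z of cup_b in the frame of cup_a between 0.0862 and 0.1062 m or z of cup_b in the frame of cup_a between -0.1062 and -0.0862 m)) and ((z of cup_c in the frame of cup_a between 0.0431 and 0.0531 m or z of cup_c in the frame of cup_a between -0.0531 and -0.0431 m) or (z of cup_c in the frame of cup_a between 0.0862 and 0.1062 m or z of cup_c in the frame of cup_a between -0.1062 and -0.0862 m)) and horizontal distance between cup_c and cup_b below 0.01 m and ((z of cup_c in the frame of cup_b between 0.0431 and 0.0531 m or z of cup_c in the frame of cup_b between -0.0531 and -0.0431 m) or (z of cup_c in the frame of cup_b between 0.0862 and 0.1062 m or z of cup_c in the frame of cup_b between -0.1062 and -0.0862 m)) and z of each of cup_a, cup_b, cup_c in the frame of tray below 0.1112 m and x of pot_a in the frame of tray between -0.077 and 0.077 m and y of pot_a in the frame of tray between -0.122 and 0.122 m and x of pot_b in the frame of tray between -0.077 and 0.077 m and y of pot_b in the frame of tray between -0.122 and 0.122 m and x of pot_c in the frame of tray between -0.077 and 0.077 m and y of pot_c in the frame of tray between -0.122 and 0.122 m and (z of pot_a in the frame of tray between 0 and 0.009 m or z of pot_b in the frame of tray between 0 and 0.009 m or z of pot_c in the frame of tray between 0 and 0.009 m) and horizontal distance between each of pot_b, pot_c and pot_a below 0.01 m and ((z of pot_b in the frame of pot_a between 0.031 and 0.041 m or z of pot_b in the frame of pot_a between -0.041 and -0.031 m) or (z of pot_b in the frame of pot_a between 0.062 and 0.082 m or z of pot_b in the frame of pot_a between -0.082 and -0.062 m)) and ((z of pot_c in the frame of pot_a between 0.031 and 0.041 m or z of pot_c in the frame of pot_a between -0.041 and -0.031 m) or (z of pot_c in the frame of pot_a between 0.062 and 0.082 m or z of pot_c in the frame of pot_a between -0.082 and -0.062 m)) and horizontal distance between pot_c and pot_b below 0.01 m and ((z of pot_c in the frame of pot_b between 0.031 and 0.041 m or z of pot_c in the frame of pot_b between -0.041 and -0.031 m) or (z of pot_c in the frame of pot_b between 0.062 and 0.082 m or z of pot_c in the frame of pot_b between -0.082 and -0.062 m)) and z of each of pot_a, pot_b, pot_c in the frame of tray below 0.087 m and z of double_cup in the frame of tray between 0 and 0.009 m and x of double_cup in the frame of tray between -0.077 and 0.077 m and y of double_cup in the frame of tray between -0.122 and 0.122 m and horizontal distance between double_cup and cup_a above 0.055 m and horizontal distance between double_cup and cup_b above 0.055 m and horizontal distance between double_cup and cup_c above 0.055 m and horizontal distance between double_cup and pot_a above 0.055 m and horizontal distance between double_cup and pot_b above 0.055 m and horizontal distance between double_cup and pot_c above 0.055 m and horizontal distance between roll and spindle_foot below 0.008 m and z of roll in the frame of spindle_foot between -0.003 and 0.006 m and angle between roll's own z axis and vertical below 0.08 rad and x of core_mid in the frame of bin between -0.055 and 0.055 m and y of core_mid in the frame of bin between -0.07 and 0.07 m and z of core_mid in the frame of bin between 0 and 0.11 m and linear speed of core below 0.03 m/s); the robot touches nothing.
It fails at once if the milk jug is pushed more than 30 mm from its place (distance of creamer from where it was at the start of the episode above 0.03 m).
Of cup_a, cup_b, cup_c only 2 to 3 are there at a start; the rules pass over those that are not, and their reading is None.
Of pot_a, pot_b, pot_c only 2 to 3 are there at a start; the rules pass over those that are not, and their reading is None.
At some moment in a run one of pot_a, pot_b, pot_c, double_cup may be knocked a few centimetres aside while the robot is not near it.
It also fails if it takes over 210 s, if anything falls off the work surface, if the arm or the gripper's body presses on something with over 40 N, if the wrist force passes 120 N, or if a joint passes its speed limit or range.

## Robot

A 6-joint arm with a two-finger parallel gripper is mounted at the origin on the work surface. World frame = base frame: x ahead of the robot, y to its left, z up, the work surface at z = 0. Lengths are in m, angles in rad, forces in N, time in s.
With the tool pointing down it reaches from about 0.375 to 0.9 m from the base axis. Payload 3.1 kg.
Tool frame: the origin (TCP) lies at the very end of the fingers, on their centre line; the grasp point (between the pads) lies 19 mm behind it; z points along the fingers, y is the direction in which the jaws open and shut (so a half turn about z gives the same grasp; the last joint's range is limited). The gripper opens to 87 mm and grips with 3 to 60 N. Pads are 19 mm wide; open, the fingers measure 117 mm over their backs; the gripper's body (75 mm by 190 mm) begins 51 mm behind the grasp point.
Start: joints at [1.05, 0.527, 1.433, -0, 1.181, -0.178], TCP at [0.21, 0.589, 0.223] pointing down, gripper open.
Joint ranges: [-3.08, 3.08], [-0.75, 2.2], [0.22, 2.44], [-1.43, 4.57], [0, 2.65], [-2.85, 2.85]. Speed limits (rad/s): [2.79, 2.79, 3.14, 3.14, 3.14, 3.14].

## Interface

Orientations are given as a unit quaternion [x, y, z, w].
In Python, from rig import robot gives the robot as it stands.
- The arm moves only by the tool arm_command, never from a script. Its argument "targets" is a list of rows, each a list of 5 numbers: the shift along the tool's x, y, z in cm, then the turn about the tool's z in rad, then the finger opening in cm, from 0 to 8.7. In form: [[dx, dy, dz, spin, hand], ...]. A call has 1 to 5 rows; each row is the pose to reach, as a shift and turn from the pose commanded when the call began, along the tool's axes at that moment; what a row does not reach only later rows make up. A row lasts 1/8 s, in which the tool goes at most 62.5 mm and 10.7 degrees, less where a joint would pass 70% of its speed; a pose out of reach is approached as far as the arm can. A call with a gripper value outside its range is refused whole. The fingers move at their own pace and stop on an object; "newtons" is the grip in N (left out, the last holds). Time passes only in rows, so rows that repeat a pose let the fingers close. It gives the time, the measured TCP pose, the force and the opening at its end, in the units of the state.
- robot.get_obs(): the state, without advancing time (a new reading comes with each control period).
- robot.camera(name): name is "scene" or "side" or "wrist"; returns (picture, depth): 400x640x3 uint8, red, green, blue; 400x640 float32, m along the optical axis (not along the pixel's ray), 0 where there is no reading.
- robot.camera_model(name): a dict with "mtx" (3x3 intrinsics, pixels), "k1" (the pictures are not rectified: a ray, as slopes to the right and down, at radius r is drawn at 1 + k1 r^2 times it, then the intrinsics apply), "extrinsics" (4x4, takes a point from world to camera coordinates). Camera axes: x right, y up, looking along -z (the intrinsics and any distortion apply to the point x, -y, -z); pixel columns grow to the right and rows downward; lengths in m; the calibration is good to about 2 mm. A picture is of the moment at which its call begins: read the wrist's pose just before it. camera_model takes no time and is no camera call; for the wrist camera it gives the pose at the moment of the call.
- robot.hand_in(): hands the job in, once; it reports no verdict.
The state is a dict: "time": time; "q": joint angles; "joint_velocities": joint speeds; "joint_torque": joint torques, N m; "position": TCP position; "tool_rot": TCP orientation; "ft_force": force on the tool from outside, world axes, zero at the start; "moment": the same for the moment, N m; "grip_width": finger opening in m.
Only numpy, scipy, OpenCV 4.12 (cv2) and the standard library are available. Lean on these libraries where they do the work, as an engineer would, in place of code of your own. Each camera call takes 0.05 s, during which the arm holds its last target.

## Working session

There is one attempt and no reset: what is moved stays moved. The work goes in short steps, Python scripts to look and compute and a tool call to move; the robot and the scene stay as the last step left them, time stands still between calls to the robot, and variables do not carry over. Pictures are saved under pics/ and viewed, and the job is handed in when it is done.

Besides the shell and the picture viewer there is one more tool, called after "Request:" as a command line: name --pt "numbers of a row" for each row, then --argument value for the rest. arm_command: Moves the arm, as the interface text tells. Its arguments: {"type":"object","properties":{"targets":{"type":"array","items":{"type":"array","items":{"type":"number"}}},"newtons":{"type":"number"}},"required":["targets"]}

```bash
ls; mkdir -p pics
cat > h.py <<'E'
import numpy as np, cv2
from rig import robot
def snap(name,fn=None):
    m=robot.camera_model(name); im,d=robot.camera(name)
    if fn: cv2.imwrite('pics/'+fn,cv2.cvtColor(im,cv2.COLOR_RGB2BGR))
    np.savez('pics/last_%s.npz'%name,im=im,d=d,mtx=m['mtx'],k1=m['k1'],E=m['extrinsics'])
    return im,d,m
def load(name):
    z=np.load('pics/last_%s.npz'%name); return z['im'],z['d'],dict(mtx=z['mtx'],k1=float(z['k1']),extrinsics=z['E'])
def rays(uv,m):
    uv=np.atleast_2d(np.array(uv,float)); K=np.array(m['mtx'])
    p=cv2.undistortPoints(uv[:,None,:],K,np.array([m['k1'],0,0,0],float))[:,0]
    return np.c_[p[:,0],-p[:,1],-np.ones(len(p))]
def cam(m):
    E=np.array(m['extrinsics']); R=E[:3,:3];t=E[:3,3]; return R,-R.T@t
def plane(uv,z,m):
    R,C=cam(m); r=rays(uv,m)@R; s=(z-C[2])/r[:,2]; return C+r*s[:,None]
def cloud(d,m):
    v,u=np.nonzero(d>0); R,C=cam(m); r=rays(np.c_[u,v],m)*d[v,u][:,None]
    return C+r@R,u,v
def proj(P,m):
    E=np.array(m['extrinsics']);P=np.atleast_2d(P);c=P@E[:3,:3].T+E[:3,3]
    q=np.c_[c[:,0],-c[:,1],-c[:,2]]
    return cv2.projectPoints(q,np.zeros(3),np.zeros(3),np.array(m['mtx']),np.array([m['k1'],0,0,0],float))[0][:,0]
E
python3 - <<'E'
from h import *
print(robot.get_obs())
for n in('scene','side'):
    im,d,m=snap(n,n+'0.png'); print(n,cam(m)[1],m['k1'],(d>0).mean())
E
```

```text
pics
{'time': 0.0, 'q': array([ 1.04945901e+00,  5.28439395e-01,  1.43387999e+00,  2.15400078e-05,
        1.18137954e+00, -1.78515207e-01]), 'joint_velocities': array([ 0.00056577, -0.0004611 ,  0.00148879, -0.00063996,  0.00057075,
       -0.0012874 ]), 'joint_torque': array([ 1.45115901e-03, -4.40036595e+01, -1.76593906e+01,  6.33975654e-02,
        5.82370092e-02, -1.52077669e-04]), 'position': array([0.20970548, 0.58801073, 0.22159517]), 'tool_rot': array([ 1.70576841e-01,  9.85343814e-01, -9.85902699e-04, -3.70402039e-04]), 'ft_force': array([-0.89241168,  0.48060743, -0.69236431]), 'moment': array([ 0.00851974, -0.02295577, -0.06088327]), 'grip_width': 0.08704818865839882}
scene [ 1.2427971  -0.42988593  1.01677541] -0.05625439303973202 0.99604296875
side [0.46226533 0.65629435 0.84248133] 0.03978659464811337 0.99591015625
```

View pics/scene0.png

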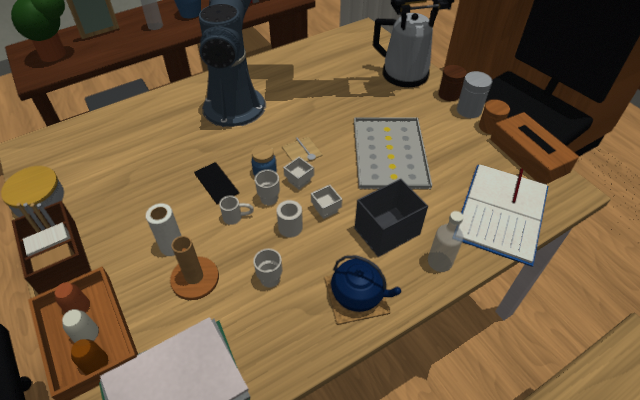

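View pics/side0.png

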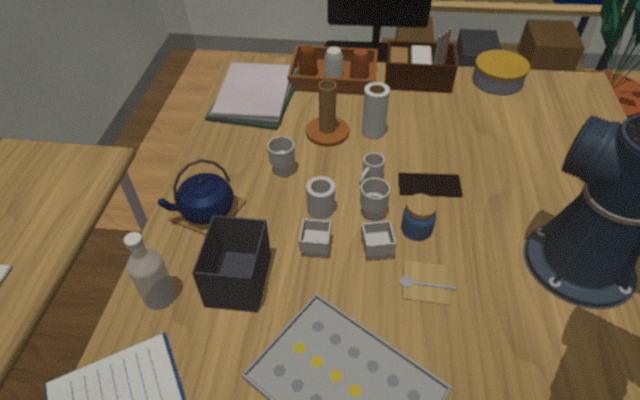

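Two stepped cups (scene pixels (267,187) and (267,268)), two pots ((299,172), (326,201)), the double cup (289,218), jug (233,208), roll (162,230) and core on its holder (185,260). The bin is at (391,215) and the tray at (391,153).

```bash
cat > meas.py <<'E'
from h import *
def rim(name,uv,zlo,zhi,r=0.05,c=None):
    im,d,m=load(name); P,u,v=cloud(d,m)
    c=plane([uv],(zlo+zhi)/2,m)[0] if c is None else np.array(c)
    k=(np.hypot(P[:,0]-c[0],P[:,1]-c[1])<r)&(P[:,2]>zlo)&(P[:,2]<zhi)
    return P[k]
def circ(Q):
    x,y=Q[:,0],Q[:,1]
    A=np.c_[2*x,2*y,np.ones(len(x))]; s=np.linalg.lstsq(A,x*x+y*y,rcond=None)[0]
    return s[:2],np.sqrt(s[2]+s[:2]@s[:2])
E
python3 - <<'E'
from meas import *
objs=dict(cup1=((267,178),(375,188),.085),cup2=((267,257),(281,147),.085),dbl=((289,208),(321,187),.078),pot1=((299,167),(378,232),.06),pot2=((326,195),(315,229),.06),cream=((231,202),(374,162),.062),roll=((160,213),(376,92),.14),core=((182,244),(328,88),.154))
for n,(a,b,h) in objs.items():
    for cn,uv in(('scene',a),('side',b)):
        im,d,m=load(cn); c=plane([uv],h,m)[0]
        Q=rim(cn,uv,h-.006,h+.006,.045)
        if len(Q)<4: print(n,cn,c[:2],len(Q));continue
        rc=cv2.minAreaRect(Q[:,:2].astype(np.float32)*1000)
        (ec,er)=cv2.minEnclosingCircle(Q[:,:2].astype(np.float32)*1000)
        print(n,cn,c[:2].round(3),len(Q),'z%.3f'%np.median(Q[:,2]),'encl',np.round(ec,1),round(er,1),'rect',np.round(rc[0],1),np.round(rc[1],1),round(rc[2],1))
E
```

```text
cup1 scene [ 0.435 -0.09 ] 139 z0.084 encl [437.2 -90.2] 35.9 rect [436.7 -90.8] [67.6 65.4] 21.5
cup1 side [ 0.434 -0.09 ] 181 z0.083 encl [434.6 -90.6] 33.9 rect [434.4 -90.4] [64.  66.2] 14.8
cup2 scene [ 0.661 -0.209] 176 z0.084 encl [ 668.8 -213.4] 34.2 rect [ 669.4 -213.1] [64.5 65.9] 84.4
cup2 side [ 0.663 -0.203] 137 z0.083 encl [ 666.4 -212. ] 34.2 rect [ 667.3 -211. ] [63. 66.] 9.5
dbl scene [ 0.552 -0.088] 272 z0.078 encl [557.5 -90.9] 34.4 rect [558.3 -91.6] [62.  66.1] 60.0
dbl side [ 0.553 -0.087] 326 z0.077 encl [556.  -90.4] 33.9 rect [556.2 -91. ] [62.9 66.6] 5.6
pot1 scene [0.423 0.017] 152 z0.058 encl [422.5  13.9] 42.6 rect [424.1  14.9] [64.5 64.3] 13.6
pot1 side [0.422 0.013] 237 z0.058 encl [421.6  14.1] 42.5 rect [421.1  15. ] [62.8 65.9] 13.9
pot2 scene [0.552 0.026] 162 z0.059 encl [554.8  25.1] 42.9 rect [556.4  24.1] [65.7 64.7] 0.7
pot2 side [0.554 0.02 ] 230 z0.059 encl [553.3  23.8] 42.0 rect [554.2  25. ] [62.4 66.6] 0.3
cream scene [ 0.442 -0.204] 125 z0.061 encl [ 446.4 -199.7] 36.7 rect [ 449.3 -206.9] [67.6 52.5] 26.8
cream side [ 0.439 -0.199] 124 z0.060 encl [ 443.4 -200.2] 35.3 rect [ 439.6 -203.9] [50.  62.9] 14.2
roll scene [ 0.448 -0.384] 327 z0.140 encl [ 448.3 -390.1] 33.2 rect [ 447.2 -388.6] [64.5 60.7] 6.2
roll side [ 0.447 -0.373] 247 z0.139 encl [ 447.6 -385.4] 33.8 rect [ 446.5 -385.8] [61.1 63.7] 19.4
core scene [ 0.573 -0.373] 135 z0.153 encl [ 571.8 -372.4] 24.3 rect [ 571.3 -373.8] [45.3 45.7] 71.8
core side [ 0.567 -0.357] 86 z0.151 encl [ 573.9 -371.7] 26.5 rect [ 570.7 -371.1] [47.5 46.8] 54.9
```

Run:
```python
from h import *
for n in('scene','side'):
    im=cv2.imread('pics/%s0.png'%n)
    c=im[100:300,140:360] if n=='scene' else im[70:310,180:460]
    c=cv2.resize(c,None,fx=2.8 if n=='side' else 2.8,fy=2.4 if n=='side' else 2.8,interpolation=cv2.INTER_CUBIC); cv2.imwrite('pics/%s0z.png'%n,c)
    im,d,m=load(n); print(n,'tcp px',proj([[.21,.588,.222],[0,0,0]],m))
```

```text
scene tcp px [[416.03320713  26.51764372]
 [233.41795479 106.05293825]]
side tcp px [[594.45273982 608.30507644]
 [578.35328451 262.60318617]]
```

View pics/scene0z.png

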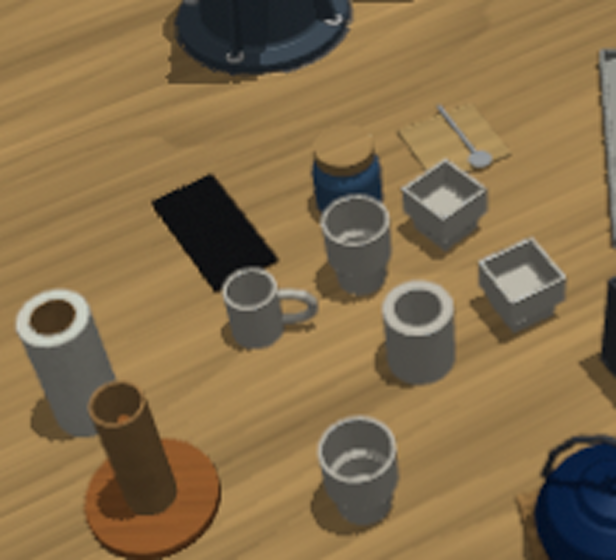

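Run:
```python
from meas import *
# bin: top edge z~.12 ; tray rim z~.018; holder base z .014
for cn,b,t,hb in(('scene',(391,208),(391,153),(194,277)),('side',(235,250),(345,375),(327,130))):
    im,d,m=load(cn)
    Q=rim(cn,b,.112,.128,.12)
    hsv=cv2.cvtColor(im,cv2.COLOR_RGB2HSV)
    rc=cv2.minAreaRect(Q[:,:2].astype(np.float32)*1000); print('bin',cn,len(Q),rc)
    Q=rim(cn,t,.012,.024,.22); 
    P,u,v=cloud(d,m); 
    # tray: grey pixels, low z
    s=hsv[v,u,1]; k=(s<40)&(P[:,2]<.03)&(P[:,2]>0.0)&(np.abs(P[:,0]-.40)<.25)&(P[:,1]>.1)&(P[:,1]<.5)&(hsv[v,u,2]>80)
    mask=np.zeros(d.shape,np.uint8); mask[v[k],u[k]]=255
    cs,_=cv2.findContours(mask,cv2.RETR_EXTERNAL,cv2.CHAIN_APPROX_NONE); c=max(cs,key=cv2.contourArea)
    p=plane(c[:,0].astype(float),.012,m)[:,:2].astype(np.float32)*1000
    print('tray',cn,cv2.contourArea(c),cv2.minAreaRect(p))
    Q=rim(cn,hb,.008,.020,.075)
    print('base',cn,len(Q),cv2.minEnclosingCircle(Q[:,:2].astype(np.float32)*1000))
```

```text
bin scene 488 ((703.1103515625, 123.76004028320312), (112.734375, 141.09535217285156), 0.3316802382469177)
tray scene 4245.5 ((463.5516357421875, 316.47613525390625), (210.5415802001953, 297.84979248046875), 58.16693115234375)
base scene 1132 ((571.6544189453125, -373.8880615234375), 60.69190216064453)
bin side 780 ((701.0193481445312, 123.7857437133789), (110.53190612792969, 143.42892456054688), 0.06223244220018387)
tray side 12437.0 ((465.9815673828125, 313.3808288574219), (211.82138061523438, 300.6781311035156), 58.31708908081055)
base side 743 ((570.5880737304688, -370.3308410644531), 61.6639518737793)
```

Run:
```python
from meas import *
H=np.zeros((500,600,3),np.uint8) # x .25-.85 rows? 
z=np.zeros((500,500))
img=np.full((500,500,3),255,np.uint8)
best=np.full((500,500),-1.)
for cn in('scene','side'):
    im,d,m=load(cn);P,u,v=cloud(d,m)
    # col = (0.5 - y)/2mm ; row=(0.85-x)... x up
    r=((.9-P[:,0])/.002).astype(int); c=((.5-P[:,1])/.002).astype(int)
    k=(r>=0)&(r<500)&(c>=0)&(c<500)&(P[:,2]<.35)&(P[:,2]>-.01)
    o=np.argsort(P[k,2]); rr,cc,zz,cl=r[k][o],c[k][o],P[k,2][o],im[v[k][o],u[k][o]]
    for a,b,q in zip(rr,cc,zz):
        if q>best[a,b]: best[a,b]=q
g=np.clip(best/.2,0,1)*255
col=cv2.applyColorMap(g.astype(np.uint8),cv2.COLORMAP_JET); col[best<0]=0
for x in np.arange(.1,.9,.1):
    rr=int((.9-x)/.002); cv2.putText(col,'%.1f'%x,(0,rr),0,.4,(255,255,255)); cv2.line(col,(0,rr),(499,rr),(90,90,90),1)
for y in np.arange(-.4,.5,.1):
    cc=int((.5-y)/.002); cv2.putText(col,'%.1f'%y,(cc,495),0,.4,(255,255,255)); cv2.line(col,(cc,0),(cc,499),(90,90,90),1)
cv2.imwrite('pics/top.png',col)
def mx(x0,x1,y0,y1):
    s=best[int((.9-x1)/.002):int((.9-x0)/.002),int((.5-y1)/.002):int((.5-y0)/.002)]; return s.max()
print('teapot',mx(.68,.85,-.1,.04),'jar',mx(.3,.39,-.14,-.03))
```

```text
teapot 0.16513956721526724 jar 0.09263652401933542
```

View pics/top.png

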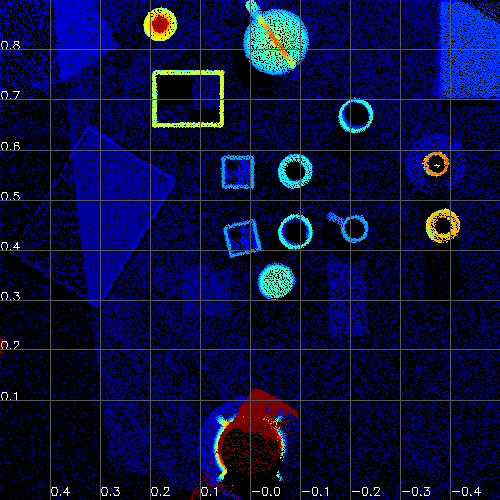

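```bash
cat > go.py <<'E'
import sys,numpy as np
from rig import robot
from scipy.spatial.transform import Rotation as Rn
o=robot.get_obs(); R=Rn.from_quat(o['tool_rot']).as_matrix(); p=o['position']
yaw=np.degrees(np.arctan2(R[1,1],R[0,1]))
print('t %.2f'%o['time'],'p',p.round(4),'jawyaw %.1f'%yaw,'grip %.4f'%o['grip_width'],'F',o['ft_force'].round(1),'q6 %.2f'%o['q'][5],'tilt',R[:2,2].round(3))
# args: groups x,y,z,yaw ('-' keeps)
for a in sys.argv[1:]:
    f=a.split(','); t=np.array([p[i] if f[i]=='-' else float(f[i]) for i in range(3)])
    ty=yaw if f[3]=='-' else float(f[3]); dy=(ty-yaw+90)%180-90
    d=R.T@(t-p)*100; sp=-np.radians(dy)
    print(a,'->',d.round(2),'spin %.3f'%sp,'rows %.1f / %.1f'%(np.linalg.norm(d)/6.25,abs(dy)/10.7))
E
python3 go.py .555,.0245,.20,90.5 .555,.0245,.12,90.5
```

```text
t 0.10 p [0.2097 0.5881 0.2217] jawyaw 70.4 grip 0.0868 F [-0.4 -0.5 -0.3] q6 -0.18 tilt [-0.001 -0.002]
.555,.0245,.20,90.5 -> [-51.46 -41.47   2.23] spin -0.352 rows 10.6 / 1.9
.555,.0245,.12,90.5 -> [-51.46 -41.45  10.23] spin -0.352 rows 10.7 / 1.9
```

Request:
arm_command --pt "-25.7 -20.7 2.2 -0.35 8.7" --pt "-25.7 -20.7 2.2 -0.35 8.7" --pt "-25.7 -20.7 2.2 -0.35 8.7" --pt "-25.7 -20.7 2.2 -0.35 8.7" --pt "-25.7 -20.7 2.2 -0.35 8.7" --newtons 15

```text
time: 0.72
position: [0.3729, 0.3223, 0.2016]
tool_rot: [-0.004, 1.0, -0.0, 0.0]
ft_force: [0.4, 0.4, -0.4]
grip_width: 0.0868
```

```bash
python3 go.py .555,.0245,.14,90.5
```

```text
t 0.72 p [0.3729 0.3223 0.2016] jawyaw 90.4 grip 0.0868 F [ 0.4  0.4 -0.4] q6 -1.09 tilt [ 0. -0.]
.555,.0245,.14,90.5 -> [-17.98 -29.92   6.16] spin -0.001 rows 5.7 / 0.0
```

Request:
arm_command --pt "-17.6 -29.9 2 0 8.7" --pt "-17.6 -29.9 2 0 8.7" --pt "-17.6 -29.9 2 0 8.7" --pt "-17.6 -29.9 2 0 8.7" --pt "-17.6 -29.9 2 0 8.7"

```text
time: 1.35
position: [0.5331, 0.0544, 0.1835]
tool_rot: [-0.003, 1.0, 0.0, -0.0]
ft_force: [0.7, 1.0, 0.4]
grip_width: 0.0869
```

Request:
arm_command --pt "0 0 4 0 8.7" --pt "0 0 4 0 8.7" --pt "0 0 4 0 8.7"

```text
time: 1.72
position: [0.5321, 0.0569, 0.1443]
tool_rot: [-0.004, 1.0, 0.0, -0.0]
ft_force: [-1.5, 0.3, 0.3]
grip_width: 0.087
```

```bash
python3 - <<'E'
from h import *
im,d,m=snap('wrist','w0.png'); print(cam(m))
im,d,m=snap('scene','scene1.png')
E
python3 go.py .555,.0245,.03,90.5
```

```text
(array([[-8.91040203e-03,  9.99959862e-01, -9.37432190e-04],
       [-9.55280653e-01, -8.78936428e-03, -2.95569995e-01],
       [-2.95566371e-01, -1.73813665e-03,  9.55320626e-01]]), array([0.44971265, 0.05581347, 0.30672605]))
t 1.82 p [0.5328 0.0572 0.1451] jawyaw 90.5 grip 0.0867 F [ 0.6  0.2 -0.2] q6 -1.68 tilt [ 0.002 -0.   ]
.555,.0245,.03,90.5 -> [-2.16 -3.28 11.52] spin 0.000 rows 1.9 / 0.0
```

View pics/w0.png

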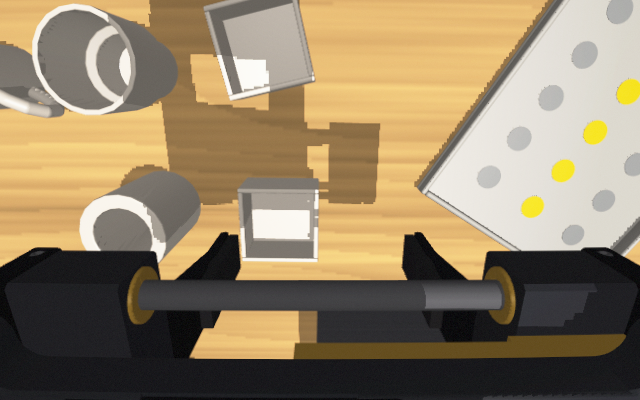

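View pics/scene1.png

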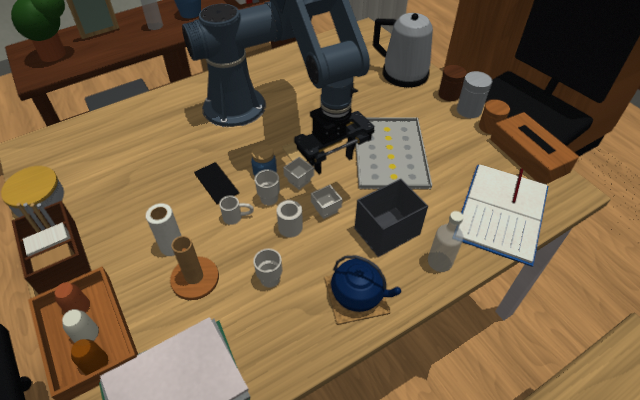

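Wrist view: pot2 rim at about (278,220), pot1 (260,48), cup1 (83,60), double cup (125,225); fingers at (225,280) and (415,280), so the tool still has to shift right of pot2.

Run:
```python
from meas import *
for c,h in(((.555,.0245),.06),((.422,.0145),.06)):
    Q=rim('wrist',None,h-.006,h+.006,.047,c=c); rc=cv2.minAreaRect(Q[:,:2].astype(np.float32)*1000); print(len(Q),np.median(Q[:,2]),rc)
    Q=rim('scene',None,h-.006,h+.006,.047,c=c); rc=cv2.minAreaRect(Q[:,:2].astype(np.float32)*1000); print(len(Q),np.median(Q[:,2]),rc)
```

```text
1722 0.059835745911717336 ((552.0687866210938, 22.791460037231445), (61.53076171875, 62.865474700927734), 89.9351577758789)
167 0.05868400117655037 ((557.3828735351562, 23.815223693847656), (67.37244415283203, 64.62816619873047), 1.3332746028900146)
1786 0.05999187682806745 ((419.29376220703125, 13.832216262817383), (63.067543029785156, 62.71718978881836), 13.11322021484375)
146 0.05884437467836334 ((424.27410888671875, 14.112953186035156), (64.46751403808594, 65.26394653320312), 11.130046844482422)
```

Request:
arm_command --pt "-2.1 -3.3 4 0 8.7" --pt "-2.1 -3.3 4 0 8.7" --pt "-2.1 -3.3 8 0 8.7" --pt "-2.1 -3.3 8 0 8.7"

```text
time: 2.33
position: [0.5515, 0.0247, 0.0632]
tool_rot: [-0.004, 1.0, 0.0, -0.002]
ft_force: [0.9, 1.1, 1.1]
grip_width: 0.0873
```

```bash
python3 go.py .554,.0237,.03,90
```

```text
t 2.33 p [0.5515 0.0247 0.0632] jawyaw 90.5 grip 0.0873 F [0.9 1.1 1.1] q6 -1.74 tilt [-0.005  0.001]
.554,.0237,.03,90 -> [-0.26 -0.11  3.32] spin 0.008 rows 0.5 / 0.0
```

Request:
arm_command --pt "-0.2 -0.1 3.3 0 8.7" --pt "-0.2 -0.1 3.3 0 8.7" --pt "-0.2 -0.1 3.3 0 5.5" --pt "-0.2 -0.1 3.3 0 5.5" --pt "-0.2 -0.1 3.3 0 5.5" --newtons 15

```text
time: 2.95
position: [0.5563, 0.0225, 0.032]
tool_rot: [-0.004, 1.0, -0.0, 0.001]
ft_force: [-0.6, 0.6, 0.6]
grip_width: 0.0645
```

Request:
arm_command --pt "0 0 0 0 5.5" --pt "0 0 0 0 5.5"

```text
time: 3.2
position: [0.5561, 0.0226, 0.0318]
tool_rot: [-0.003, 1.0, 0.0, 0.001]
ft_force: [-1.2, 1.3, 6.7]
grip_width: 0.062
```

```bash
python3 go.py .554,.0237,.15,90 .393,.36,.15,58.2
```

```text
t 3.20 p [0.5561 0.0226 0.0318] jawyaw 90.4 grip 0.0620 F [-1.2  1.3  6.7] q6 -1.74 tilt [0.001 0.   ]
.554,.0237,.15,90 -> [  0.2    0.11 -11.82] spin 0.007 rows 1.9 / 0.0
.393,.36,.15,58.2 -> [ 16.06  33.85 -11.83] spin 0.562 rows 6.3 / 3.0
```

Request:
arm_command --pt "0 0 -6 0 5.5" --pt "0 0 -12 0 5.5" --pt "8 17 -12 0.28 5.5" --pt "8 17 -12 0.28 5.5" --pt "8 17 -12 0.28 5.5"

```text
time: 3.82
position: [0.4748, 0.1904, 0.151]
tool_rot: [0.137, 0.991, 0.0, 0.0]
ft_force: [0.5, 0.8, -1.0]
grip_width: 0.0619
```

Request:
arm_command --pt "8 17 0 0.28 5.5" --pt "8 17 0 0.28 5.5" --pt "8 17 0 0.28 5.5" --pt "8 17 0 0.28 5.5"

```text
time: 4.32
position: [0.4431, 0.3782, 0.1506]
tool_rot: [0.27, 0.963, 0.001, 0.0]
ft_force: [0.1, 0.4, -0.8]
grip_width: 0.0617
```

```bash
python3 go.py .393,.36,.08,58.2 .393,.36,.038,58.2
```

```text
t 4.33 p [0.4431 0.3782 0.1506] jawyaw 58.6 grip 0.0617 F [ 0.1  0.4 -0.8] q6 -0.51 tilt [0.    0.001]
.393,.36,.08,58.2 -> [ 3.33 -4.17  7.06] spin 0.008 rows 1.4 / 0.0
.393,.36,.038,58.2 -> [ 3.33 -4.17 11.26] spin 0.008 rows 2.0 / 0.0
```

Request:
arm_command --pt "3.3 -4.2 3 0 5.5" --pt "3.3 -4.2 7 0 5.5" --pt "3.3 -4.2 9.5 0 5.5" --pt "3.3 -4.2 9.5 0 5.5"

```text
time: 4.82
position: [0.393, 0.3542, 0.0542]
tool_rot: [0.273, 0.962, -0.002, -0.002]
ft_force: [-0.1, 0.3, -0.4]
grip_width: 0.0622
```

```bash
python3 go.py .393,.36,.038,58.2
```

```text
t 4.83 p [0.393  0.3542 0.0542] jawyaw 58.3 grip 0.0622 F [-0.1  0.3 -0.4] q6 -0.49 tilt [-0.005 -0.003]
.393,.36,.038,58.2 -> [0.3  0.5  1.62] spin 0.001 rows 0.3 / 0.0
```

Request:
arm_command --pt "0.3 0.5 1.7 0 5.5" --pt "0.3 0.5 1.7 0 5.5" --pt "0.3 0.5 1.7 0 5.5"

```text
time: 5.2
position: [0.3948, 0.3622, 0.0393]
tool_rot: [0.273, 0.962, 0.0, 0.0]
ft_force: [0.6, -0.2, -1.1]
grip_width: 0.0619
```

Request:
arm_command --pt "0 0 0 0 5.5" --pt "0 0 0 0 8" --pt "0 0 0 0 8.7" --pt "0 0 0 0 8.7"

```text
time: 5.7
position: [0.3945, 0.362, 0.0391]
tool_rot: [0.273, 0.962, 0.0, 0.0]
ft_force: [-0.4, 0.3, -0.5]
grip_width: 0.0833
```

```bash
python3 go.py -
```

```text
t 5.70 p [0.3945 0.362  0.0391] jawyaw 58.3 grip 0.0833 F [-0.4  0.3 -0.5] q6 -0.48 tilt [0. 0.]Traceback (most recent call last):
  File "go.py", line 9, in <module>
    f=a.split(','); t=np.array([p[i] if f[i]=='-' else float(f[i]) for i in range(3)])
                                        ~^^^
IndexError: list index out of range
```

Request:
arm_command --pt "0 0 -6 0 8.7" --pt "0 0 -12 0 8.7" --pt "0 0 -12 0 8.7"

```text
time: 6.08
position: [0.3975, 0.3639, 0.1635]
tool_rot: [0.273, 0.962, 0.004, 0.004]
ft_force: [0.2, 0.8, -0.2]
grip_width: 0.0869
```

```bash
python3 go.py .421,.014,.15,103.4
```

```text
t 6.08 p [0.3975 0.3639 0.1635] jawyaw 58.3 grip 0.0869 F [ 0.2  0.8 -0.2] q6 -0.48 tilt [0.009 0.006]
.421,.014,.15,103.4 -> [-20.36 -28.55   1.17] spin -0.786 rows 5.6 / 4.2
```

Request:
arm_command --pt "-18.5 -26.2 1 -0.79 8.7" --pt "-18.5 -26.2 1 -0.79 8.7" --pt "-18.5 -26.2 1 -0.79 8.7" --pt "-18.5 -26.2 1 -0.79 8.7" --pt "-18.5 -26.2 1 -0.79 8.7"

```text
time: 6.7
position: [0.412, 0.0853, 0.1496]
tool_rot: [-0.117, 0.993, 0.0, -0.0]
ft_force: [1.0, -0.2, 0.4]
grip_width: 0.0871
```

Request:
arm_command --pt "0 0 0 0 8.7" --pt "0 0 0 0 8.7"

```text
time: 6.95
position: [0.4119, 0.0867, 0.1498]
tool_rot: [-0.113, 0.994, 0.0, -0.001]
ft_force: [0.4, 0.5, -0.4]
grip_width: 0.0869
```

```bash
python3 - <<'E'
from meas import *
im,d,m=snap('wrist','w1.png'); snap('scene','scene2.png')
for cn in('wrist','scene'):
    Q=rim(cn,None,.054,.066,.047,c=(.421,.014)); rc=cv2.minAreaRect(Q[:,:2].astype(np.float32)*1000); print(len(Q),np.median(Q[:,2]),rc)
E
python3 go.py .421,.014,.03,103.4
```

```text
1781 0.05972677171496876 ((418.9152526855469, 13.806791305541992), (62.0556526184082, 61.89234161376953), 12.95933723449707)
138 0.05895520668114085 ((424.47564697265625, 15.102479934692383), (65.5582046508789, 64.22338104248047), 13.383960723876953)
t 7.05 p [0.4119 0.0878 0.15  ] jawyaw 103.2 grip 0.0872 F [-0.5  0.3 -0.2] q6 -1.86 tilt [-0.001  0.   ]
.421,.014,.03,103.4 -> [ 0.78 -7.39 12.  ] spin -0.004 rows 2.3 / 0.0
```

View pics/w1.png

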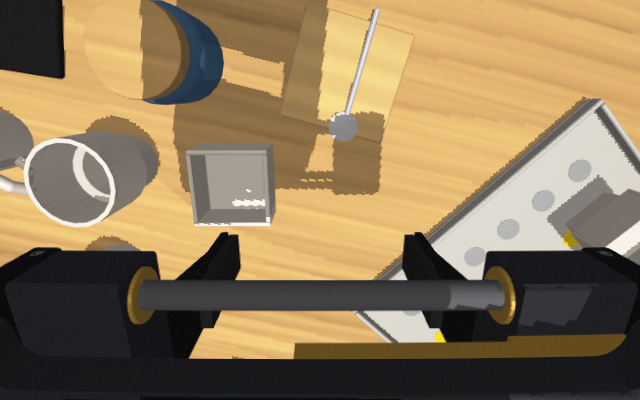

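View pics/scene2.png

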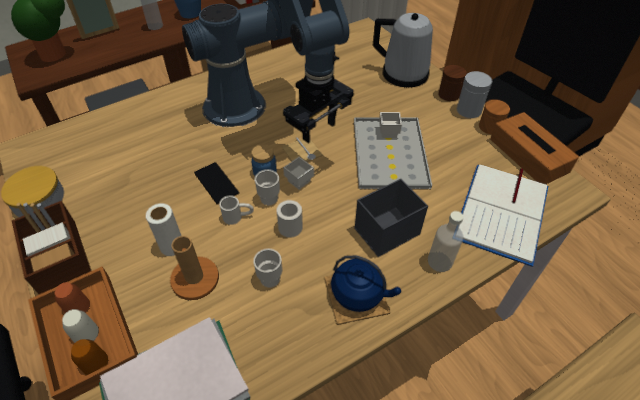

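Pot1 is at wrist pixel (230,185), square to the jaws; the first pot stands on the tray (scene (390,125)).

Request:
arm_command --pt "0.8 -7.4 3 0 8.7" --pt "0.8 -7.4 6 0 8.7" --pt "0.8 -7.4 8 0 8.7" --pt "0.8 -7.4 8 0 8.7"

```text
time: 7.55
position: [0.4204, 0.0142, 0.0691]
tool_rot: [-0.115, 0.993, 0.001, -0.002]
ft_force: [-0.2, 0.3, -1.0]
grip_width: 0.0864
```

```bash
python3 go.py .4205,.0142,.03,103.2
```

```text
t 7.55 p [0.4204 0.0142 0.0691] jawyaw 103.2 grip 0.0864 F [-0.2  0.3 -1. ] q6 -2.03 tilt [-0.004  0.001]
.4205,.0142,.03,103.2 -> [-0.03 -0.01  3.91] spin 0.000 rows 0.6 / 0.0
```

Request:
arm_command --pt "0 0 3.9 0 8.7" --pt "0 0 3.9 0 8.7" --pt "0 0 3.9 0 5.5" --pt "0 0 3.9 0 5.5" --pt "0 0 3.9 0 5.5"

```text
time: 8.18
position: [0.422, 0.0128, 0.0324]
tool_rot: [-0.114, 0.993, -0.0, 0.001]
ft_force: [-0.1, 3.5, 1.2]
grip_width: 0.0645
```

Request:
arm_command --pt "0 0 0 0 5.5" --pt "0 0 0 0 5.5"

```text
time: 8.43
position: [0.4217, 0.0129, 0.0322]
tool_rot: [-0.114, 0.993, -0.0, 0.001]
ft_force: [-0.2, 3.3, 8.1]
grip_width: 0.0619
```

Request:
arm_command --pt "0 0 -6 0 5.5" --pt "0 0 -12.5 0 5.5" --pt "0 0 -12.5 0 5.5" --pt "0 0 -12.5 0 5.5"

```text
time: 8.93
position: [0.4208, 0.0129, 0.1562]
tool_rot: [-0.114, 0.993, -0.0, 0.0]
ft_force: [-0.1, -0.2, -2.0]
grip_width: 0.0615
```

```bash
python3 go.py .3945,.362,.155,58.3
```

```text
t 8.93 p [0.4208 0.0129 0.1562] jawyaw 103.1 grip 0.0615 F [-0.1 -0.2 -2. ] q6 -2.04 tilt [ 0. -0.]
.3945,.362,.155,58.3 -> [-5.35 34.6   0.12] spin 0.782 rows 5.6 / 4.2
```

Request:
arm_command --pt "-4.5 29 0 0.78 5.5" --pt "-4.5 29 0 0.78 5.5" --pt "-4.5 29 0 0.78 5.5" --pt "-4.5 29 0 0.78 5.5" --pt "-4.5 29 0 0.78 5.5"

```text
time: 9.55
position: [0.401, 0.2759, 0.1537]
tool_rot: [0.269, 0.963, -0.002, -0.002]
ft_force: [0.5, -0.6, -2.2]
grip_width: 0.0621
```

Request:
arm_command --pt "0 0 0 0 5.5" --pt "0 0 0 0 5.5"

```text
time: 9.8
position: [0.401, 0.2744, 0.1543]
tool_rot: [0.266, 0.964, -0.002, -0.002]
ft_force: [-0.3, 0.4, -1.2]
grip_width: 0.062
```

```bash
python3 - <<'E'
from meas import *
snap('wrist','w2.png');im,d,m=snap('side','side2.png')
Q=rim('side',None,.056,.072,.05,c=(.394,.362)); print(len(Q),cv2.minAreaRect(Q[:,:2].astype(np.float32)*1000))
Q=rim('wrist',None,.056,.072,.05,c=(.394,.362)); print(len(Q),cv2.minAreaRect(Q[:,:2].astype(np.float32)*1000))
E
python3 go.py .3945,.362,.155,58.3
```

```text
218 ((393.30877685546875, 338.8589782714844), (74.45793914794922, 34.5311164855957), 6.8617095947265625)
2126 ((391.5491638183594, 362.9929504394531), (63.16953659057617, 61.94609069824219), 58.01368713378906)
t 9.90 p [0.4019 0.2736 0.1551] jawyaw 59.0 grip 0.0618 F [ 0.4 -0.2 -0.7] q6 -0.66 tilt [-0.003 -0.002]
.3945,.362,.155,58.3 -> [ 5.19  7.19 -0.  ] spin 0.012 rows 1.4 / 0.1
```

View pics/w2.png

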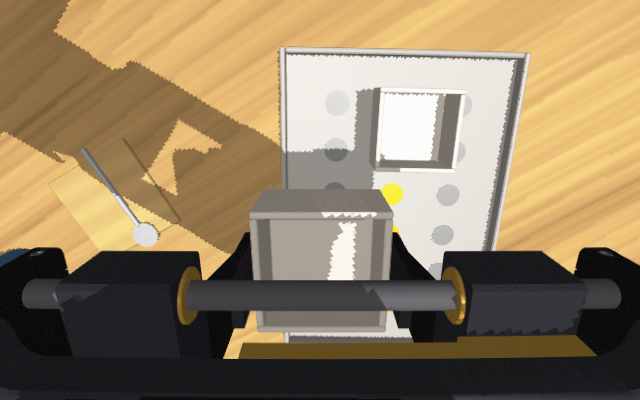

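View pics/side2.png

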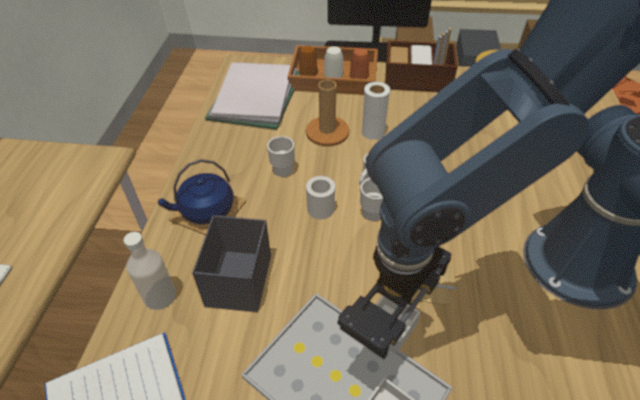

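Request:
arm_command --pt "5.2 7.2 0 0.015 5.5" --pt "5.2 7.2 0 0.015 5.5" --pt "5.2 7.2 4 0.015 5.5" --pt "5.2 7.2 4 0.015 5.5" --pt "5.2 7.2 4 0.015 5.5"

```text
time: 10.52
position: [0.3957, 0.3626, 0.1166]
tool_rot: [0.275, 0.961, -0.0, -0.0]
ft_force: [-0.1, -0.0, -0.7]
grip_width: 0.0619
```

```bash
python3 go.py .3936,.3617,.108,58.1
```

```text
t 10.53 p [0.3957 0.3626 0.1166] jawyaw 58.1 grip 0.0619 F [-0.1 -0.  -0.7] q6 -0.48 tilt [-0. -0.]
.3936,.3617,.108,58.1 -> [ 0.13 -0.18  0.86] spin -0.000 rows 0.1 / 0.0
```

Request:
arm_command --pt "0.15 -0.2 1 0 5.5" --pt "0.15 -0.2 1 0 5.5" --pt "0.15 -0.2 2.2 0 5.5" --pt "0.15 -0.2 3.2 0 5.5" --pt "0.15 -0.2 3.2 0 5.5"

```text
time: 11.15
position: [0.392, 0.3623, 0.0831]
tool_rot: [0.274, 0.962, -0.001, -0.001]
ft_force: [-0.5, 0.5, -1.4]
grip_width: 0.0618
```

```bash
python3 go.py .3936,.3617,.0735,58.1
```

```text
t 11.15 p [0.392  0.3623 0.0831] jawyaw 58.2 grip 0.0618 F [-0.5  0.5 -1.4] q6 -0.48 tilt [-0.002 -0.001]
.3936,.3617,.0735,58.1 -> [-0.17  0.04  0.96] spin 0.002 rows 0.2 / 0.0
```

Request:
arm_command --pt "-0.05 0.05 0.5 0 5.5" --pt "-0.05 0.05 1 0 5.5" --pt "-0.05 0.05 1 0 5.5"

```text
time: 11.52
position: [0.3932, 0.3628, 0.0739]
tool_rot: [0.274, 0.962, -0.0, -0.0]
ft_force: [0.5, 0.9, -2.1]
grip_width: 0.0616
```

```bash
python3 go.py .3936,.3617,.0735,58.1
```

```text
t 11.53 p [0.3932 0.3628 0.0739] jawyaw 58.2 grip 0.0616 F [ 0.5  0.9 -2.1] q6 -0.48 tilt [-0.001 -0.   ]
.3936,.3617,.0735,58.1 -> [-0.09 -0.07  0.04] spin 0.002 rows 0.0 / 0.0
```

Seated height reached with no contact force. I'll release here, then rise and check.

Request:
arm_command --pt "0 0 0.1 0 5.5" --pt "0 0 0.1 0 7" --pt "0 0 0.1 0 8.5" --pt "0 0 0.1 0 8.7"

```text
time: 12.02
position: [0.3936, 0.363, 0.0735]
tool_rot: [0.274, 0.962, 0.0, 0.0]
ft_force: [-0.1, -0.7, 0.6]
grip_width: 0.0823
```

Request:
arm_command --pt "0 0 -2 0 8.7" --pt "0 0 -8 0 8.7" --pt "0 0 -12 0 8.7" --pt "-8 -4 -12 0 8.7" --pt "-8 -4 -12 0 8.7"

```text
time: 12.65
position: [0.4418, 0.2854, 0.1944]
tool_rot: [0.274, 0.962, 0.001, 0.001]
ft_force: [0.2, -0.4, -0.4]
grip_width: 0.087
```

```bash
python3 - <<'E'
from meas import *
snap('wrist','w3.png');im,d,m=snap('scene','scene3.png')
for cn in('wrist','scene'):
    Q=rim(cn,None,.09,.112,.05,c=(.393,.362)); print(len(Q),np.median(Q[:,2]),cv2.minAreaRect(Q[:,:2].astype(np.float32)*1000))
    for c,h,r in(((.557,-.091),.078,.045),((.436,-.0905),.085,.045),((.668,-.212),.085,.045)):
        Q=rim(cn,None,h-.006,h+.006,r,c=c)
        if len(Q)>20: print(cn,c,len(Q),cv2.minEnclosingCircle(Q[:,:2].astype(np.float32)*1000))
E
python3 go.py .5565,-.091,.15,90
```

```text
2223 0.10073585285392173 ((391.1716613769531, 363.1597595214844), (62.75416946411133, 61.47126007080078), 58.314781188964844)
184 0.09790656619079435 ((395.4226989746094, 361.4725646972656), (62.66923141479492, 72.33142852783203), 58.2883186340332)
scene (0.557, -0.091) 263 ((557.286376953125, -89.98896789550781), 34.284297943115234)
scene (0.436, -0.0905) 135 ((437.22149658203125, -90.97804260253906), 35.09333801269531)
scene (0.668, -0.212) 175 ((669.3446044921875, -212.73638916015625), 34.060890197753906)
t 12.75 p [0.442  0.2849 0.1937] jawyaw 58.0 grip 0.0866 F [-0.9  0.7  0.3] q6 -0.65 tilt [ 0.002 -0.   ]
.5565,-.091,.15,90 -> [-29.62 -25.82   4.4 ] spin -0.558 rows 6.3 / 3.0
```

View pics/w3.png

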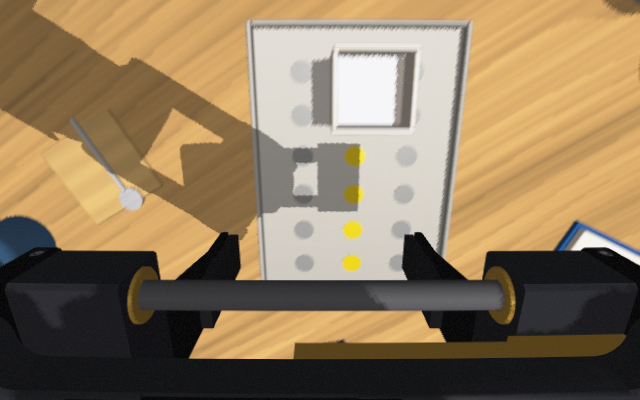

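Pots are nested (rim at z 0.1007, expected 0.101). Next is the double cup, unmoved at (0.5565,−0.0905).

Request:
arm_command --pt "-21 -20 4 0 8.7" --pt "-21 -20 4 0 8.7" --pt "-21 -20 4 0 8.7" --pt "-21 -20 4 0 8.7" --pt "-21 -20 4 0 8.7"

```text
time: 13.38
position: [0.514, 0.0044, 0.1529]
tool_rot: [0.275, 0.962, 0.0, 0.0]
ft_force: [0.1, -0.2, -0.4]
grip_width: 0.087
```

Request:
arm_command --pt "0 0 0 0 8.7" --pt "0 0 0 0 8.7"

```text
time: 13.62
position: [0.5128, 0.0072, 0.1531]
tool_rot: [0.274, 0.962, 0.0, -0.001]
ft_force: [-0.4, -0.9, 0.9]
grip_width: 0.0871
```

```bash
python3 - <<'E'
from meas import *
snap('wrist','w4.png')
Q=rim('wrist',None,.073,.083,.05,c=(.5565,-.0905)); print(len(Q),np.median(Q[:,2]),cv2.minEnclosingCircle(Q[:,:2].astype(np.float32)*1000))
E
python3 go.py .5565,-.0905,.15,58 .5565,-.0905,.09,58
```

```text
1372 0.0780940670755966 ((553.6112060546875, -91.29964447021484), 33.13859558105469)
t 13.68 p [0.5127 0.0076 0.1532] jawyaw 58.3 grip 0.0869 F [-0.3  0.2 -0. ] q6 -1.22 tilt [-0.001  0.001]
.5565,-.0905,.15,58 -> [-8.88 -6.04  0.31] spin 0.005 rows 1.7 / 0.0
.5565,-.0905,.09,58 -> [-8.89 -6.05  6.31] spin 0.005 rows 2.0 / 0.0
```

Request:
arm_command --pt "-8.8 -6 0 0 8.7" --pt "-8.8 -6 0 0 8.7" --pt "-8.8 -6 3 0 8.7" --pt "-8.8 -6 5 0 8.7" --pt "-8.8 -6 5 0 8.7"

```text
time: 14.3
position: [0.5553, -0.089, 0.1021]
tool_rot: [0.273, 0.962, 0.0, -0.002]
ft_force: [0.2, 0.3, 0.1]
grip_width: 0.0872
```

```bash
python3 go.py .555,-.091,.045,-
```

```text
t 14.30 p [ 0.5553 -0.089   0.1021] jawyaw 58.3 grip 0.0872 F [0.2 0.3 0.1] q6 -1.38 tilt [-0.004  0.002]
.555,-.091,.045,- -> [-0.11 -0.18  5.71] spin -0.000 rows 0.9 / 0.0
```

Request:
arm_command --pt "-0.1 -0.15 3 0 8.7" --pt "-0.1 -0.15 5.7 0 8.7" --pt "-0.1 -0.15 5.7 0 8.7" --pt "-0.1 -0.15 5.7 0 6" --pt "-0.1 -0.15 5.7 0 6" --newtons 18

```text
time: 14.92
position: [0.5578, -0.0931, 0.0478]
tool_rot: [0.274, 0.962, -0.0, 0.001]
ft_force: [0.4, -0.6, 0.1]
grip_width: 0.0739
```

Request:
arm_command --pt "0 0 0 0 6" --pt "0 0 0 0 6" --pt "0 0 0 0 6"

```text
time: 15.3
position: [0.5575, -0.0931, 0.0474]
tool_rot: [0.274, 0.962, 0.0, 0.001]
ft_force: [-0.3, 1.6, 6.3]
grip_width: 0.066
```

```bash
python3 go.py .465,.315,.17,58.2
```

```text
t 15.30 p [ 0.5575 -0.0931  0.0474] jawyaw 58.2 grip 0.0660 F [-0.3  1.6  6.3] q6 -1.38 tilt [ 0.002 -0.   ]
.465,.315,.17,58.2 -> [ 29.35  29.81 -12.29] spin -0.000 rows 7.0 / 0.0
```

Request:
arm_command --pt "0 0 -6 0 6" --pt "0 0 -12 0 6" --pt "14 14.3 -12 0 6" --pt "14 14.3 -12 0 6" --pt "14 14.3 -12 0 6"

```text
time: 15.92
position: [0.5148, 0.0912, 0.1662]
tool_rot: [0.274, 0.962, -0.0, -0.0]
ft_force: [0.5, -0.0, -1.9]
grip_width: 0.0665
```

Request:
arm_command --pt "15.3 15.4 0 0 6" --pt "15.3 15.4 0 0 6" --pt "15.3 15.4 0 0 6" --pt "15.3 15.4 0 0 6" --pt "15.3 15.4 0 0 6"

```text
time: 16.55
position: [0.4655, 0.3032, 0.1658]
tool_rot: [0.272, 0.962, -0.0, -0.0]
ft_force: [-0.6, -0.8, -2.4]
grip_width: 0.0662
```

```bash
python3 go.py .465,.315,.08,58.2 .465,.315,.053,58.2
```

```text
t 16.55 p [0.4655 0.3032 0.1658] jawyaw 58.4 grip 0.0662 F [-0.6 -0.8 -2.4] q6 -0.64 tilt [-0.001 -0.   ]
.465,.315,.08,58.2 -> [0.65 0.99 8.58] spin 0.004 rows 1.4 / 0.0
.465,.315,.053,58.2 -> [ 0.65  0.99 11.28] spin 0.004 rows 1.8 / 0.0
```

Request:
arm_command --pt "0.6 1 3 0 6" --pt "0.6 1 7 0 6" --pt "0.6 1 9.5 0 6" --pt "0.6 1 9.5 0 6" --pt "0.6 1 9.5 0 6"

```text
time: 17.18
position: [0.468, 0.3126, 0.0719]
tool_rot: [0.274, 0.962, 0.0, 0.0]
ft_force: [0.5, 1.3, -2.3]
grip_width: 0.0662
```

```bash
python3 go.py .465,.315,.053,58.2
```

```text
t 17.18 p [0.468  0.3126 0.0719] jawyaw 58.2 grip 0.0662 F [ 0.5  1.3 -2.3] q6 -0.62 tilt [0.001 0.   ]
.465,.315,.053,58.2 -> [0.38 0.05 1.89] spin -0.001 rows 0.3 / 0.0
```

Request:
arm_command --pt "0.2 0 1 0 6" --pt "0.2 0 1.9 0 6" --pt "0.2 0 1.9 0 6" --pt "0.2 0 1.9 0 7.5" --pt "0.2 0 1.9 0 8.7"

```text
time: 17.8
position: [0.4656, 0.3143, 0.0525]
tool_rot: [0.274, 0.962, 0.0, 0.0]
ft_force: [0.3, -0.6, 0.2]
grip_width: 0.0779
```

Request:
arm_command --pt "0 0 0 0 8.7" --pt "0 0 -3 0 8.7" --pt "0 0 -9 0 8.7" --pt "0 0 -12 0 8.7"

```text
time: 18.3
position: [0.4666, 0.3148, 0.1753]
tool_rot: [0.274, 0.962, 0.001, 0.002]
ft_force: [0.6, -0.3, -0.4]
grip_width: 0.0866
```

```bash
python3 go.py .436,-.091,.17,90 .436,-.091,.17,58 .436,-.091,.17,75
```

```text
t 18.30 p [0.4666 0.3148 0.1753] jawyaw 58.2 grip 0.0866 F [ 0.6 -0.3 -0.4] q6 -0.62 tilt [0.004 0.002]
.436,-.091,.17,90 -> [-18.77 -36.11   0.44] spin -0.555 rows 6.5 / 3.0
.436,-.091,.17,58 -> [-18.77 -36.11   0.44] spin 0.004 rows 6.5 / 0.0
.436,-.091,.17,75 -> [-18.77 -36.11   0.44] spin -0.293 rows 6.5 / 1.6
```

Request:
arm_command --pt "-15.5 -26 0 0 8.7" --pt "-15.5 -26 0 0 8.7" --pt "-15.5 -26 0 0 8.7" --pt "-15.5 -26 0 0 8.7" --pt "-15.5 -26 0 0 8.7"

```text
time: 18.92
position: [0.4601, 0.0094, 0.1726]
tool_rot: [0.274, 0.962, -0.0, 0.001]
ft_force: [0.5, -0.1, 0.1]
grip_width: 0.087
```

Request:
arm_command --pt "0 0 0 0 8.7" --pt "0 0 0 0 8.7"

```text
time: 19.18
position: [0.46, 0.0117, 0.1724]
tool_rot: [0.274, 0.962, 0.0, -0.0]
ft_force: [0.4, 0.1, -0.1]
grip_width: 0.087
```

```bash
python3 - <<'E'
from meas import *
snap('wrist','w5.png');snap('scene','scene5.png')
Q=rim('wrist',None,.08,.09,.05,c=(.436,-.0905)); print(len(Q),np.median(Q[:,2]),cv2.minEnclosingCircle(Q[:,:2].astype(np.float32)*1000))
Q=rim('scene',None,.075,.093,.05,c=(.466,.314)); print(len(Q),np.median(Q[:,2]),cv2.minEnclosingCircle(Q[:,:2].astype(np.float32)*1000))
E
python3 go.py .435,-.091,.15,58
```

```text
1012 0.08488040529380975 ((431.61395263671875, -92.74492645263672), 34.009246826171875)
211 0.08251563417500163 ((465.1159362792969, 313.2130432128906), 34.243797302246094)
t 19.27 p [0.4599 0.0128 0.1723] jawyaw 58.3 grip 0.0871 F [-0.5 -0.6  0.2] q6 -1.23 tilt [-0.  0.]
.435,-.091,.15,58 -> [ -3.34 -10.14   2.23] spin 0.005 rows 1.7 / 0.0
```

View pics/w5.png

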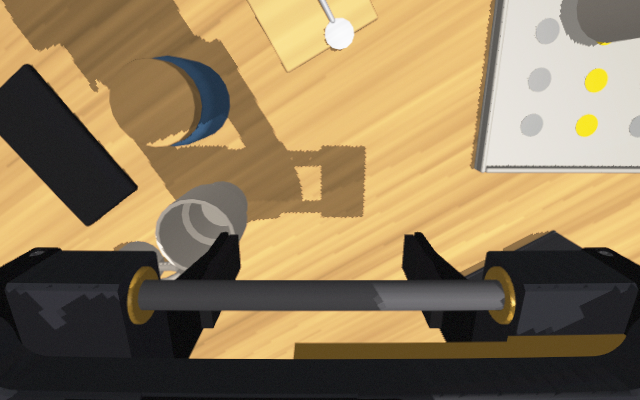

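View pics/scene5.png

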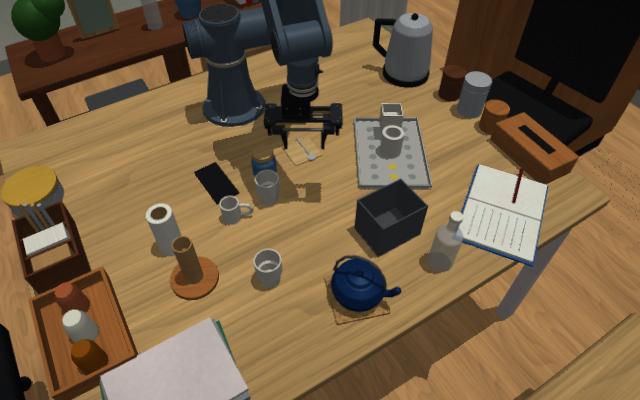

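Double cup stands on the tray (scene (392,140)) next to the pots. Cup1 is at wrist (195,235) and the jaws' side is clear of the jar.

Request:
arm_command --pt "-3.3 -10.2 0 0 8.7" --pt "-3.3 -10.2 0 0 8.7" --pt "-3.3 -10.2 3 0 8.7" --pt "-3.3 -10.2 6.5 0 8.7" --pt "-3.3 -10.2 6.5 0 8.7"

```text
time: 19.9
position: [0.433, -0.0906, 0.1057]
tool_rot: [0.273, 0.962, 0.001, -0.003]
ft_force: [0.8, 0.8, -0.4]
grip_width: 0.087
```

```bash
python3 go.py .435,-.0915,.05,-
```

```text
t 19.90 p [ 0.433  -0.0906  0.1057] jawyaw 58.3 grip 0.0870 F [ 0.8  0.8 -0.4] q6 -1.48 tilt [-0.005  0.003]
.435,-.0915,.05,- -> [-0.25  0.03  5.57] spin -0.000 rows 0.9 / 0.0
```

Request:
arm_command --pt "-0.15 0 3 0 8.7" --pt "-0.15 0 5.6 0 8.7" --pt "-0.15 0 5.6 0 8.7" --pt "-0.15 0 5.6 0 6" --pt "-0.15 0 5.6 0 6"

```text
time: 20.52
position: [0.4367, -0.0935, 0.0525]
tool_rot: [0.274, 0.962, -0.0, 0.001]
ft_force: [0.5, 0.3, -0.5]
grip_width: 0.0744
```

Request:
arm_command --pt "0 0 0 0 6" --pt "0 0 0 0 6" --pt "0 0 0 0 6"

```text
time: 20.9
position: [0.4362, -0.0937, 0.0521]
tool_rot: [0.274, 0.962, -0.0, 0.001]
ft_force: [-0.6, -0.5, 6.8]
grip_width: 0.0646
```

```bash
python3 go.py .537,.270,.19,58.2
```

```text
t 20.90 p [ 0.4362 -0.0937  0.0521] jawyaw 58.2 grip 0.0646 F [-0.6 -0.5  6.8] q6 -1.48 tilt [ 0.001 -0.001]
.537,.270,.19,58.2 -> [ 10.57  36.22 -13.8 ] spin 0.000 rows 6.4 / 0.0
```

Request:
arm_command --pt "0 0 -6 0 6" --pt "0 0 -12 0 6" --pt "4.5 17 -13 0 6" --pt "4.5 17 -13 0 6" --pt "4.5 17 -13 0 6"

```text
time: 21.52
position: [0.487, 0.0767, 0.1815]
tool_rot: [0.274, 0.962, 0.0, -0.0]
ft_force: [0.4, -0.9, -2.0]
grip_width: 0.0645
```

Request:
arm_command --pt "6 19.2 0 0 6" --pt "6 19.2 0 0 6" --pt "6 19.2 0 0 6" --pt "6 19.2 0 0 6" --pt "6 19.2 0 0 6"

```text
time: 22.15
position: [0.5363, 0.2699, 0.1805]
tool_rot: [0.273, 0.962, -0.001, -0.001]
ft_force: [-0.1, 0.5, -2.1]
grip_width: 0.0647
```

```bash
python3 go.py .537,.270,.08,58.2 .537,.270,.058,58.2
```

```text
t 22.15 p [0.5363 0.2699 0.1805] jawyaw 58.3 grip 0.0647 F [-0.1  0.5 -2.1] q6 -0.74 tilt [-0.002 -0.001]
.537,.270,.08,58.2 -> [-0.07  0.07 10.05] spin 0.002 rows 1.6 / 0.0
.537,.270,.058,58.2 -> [-0.07  0.07 12.25] spin 0.002 rows 2.0 / 0.0
```

Run:
```python
from meas import *
snap('wrist','w6.png');im,d,m=snap('side','side6.png')
Q=rim('wrist',None,.19,.235,.05,c=(.536,.27)); print(len(Q),np.percentile(Q[:,2],[50,90,99]))
```

```text
9368 [0.21220228 0.22417954 0.23288565]
```

View pics/w6.png

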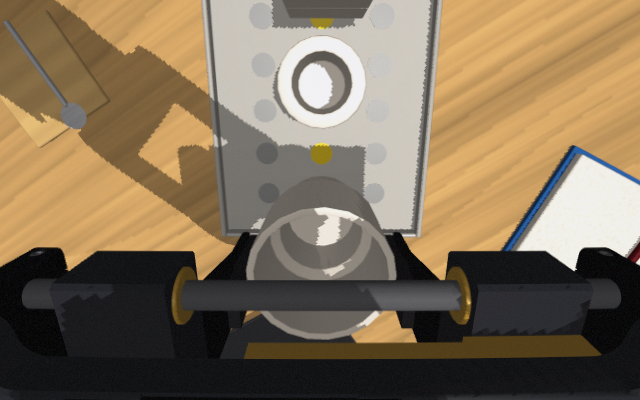

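View pics/side6.png

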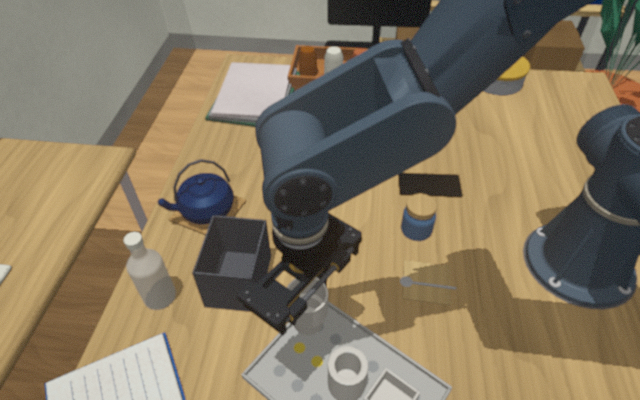

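The cup hangs upright, centred in the jaws (wrist (321,270)); the double cup is at (321,82). Lowering.

Request:
arm_command --pt "0 0 5 0 6" --pt "0 0 9 0 6" --pt "0 0 11 0 6" --pt "0 0 11 0 6"

```text
time: 22.75
position: [0.5356, 0.2672, 0.0697]
tool_rot: [0.275, 0.961, -0.002, -0.002]
ft_force: [-0.2, -0.2, -1.7]
grip_width: 0.0644
```

```bash
python3 go.py .537,.270,.058,58.2
```

```text
t 22.75 p [0.5356 0.2672 0.0697] jawyaw 58.1 grip 0.0644 F [-0.2 -0.2 -1.7] q6 -0.74 tilt [-0.005 -0.002]
.537,.270,.058,58.2 -> [0.02 0.31 1.17] spin -0.002 rows 0.2 / 0.0
```

Request:
arm_command --pt "0 0 0.8 0 6" --pt "0 0 1.1 0 6" --pt "0 0 1.1 0 6"

```text
time: 23.12
position: [0.5374, 0.2696, 0.0608]
tool_rot: [0.274, 0.962, 0.0, 0.0]
ft_force: [-0.4, 0.1, -2.1]
grip_width: 0.0648
```

Request:
arm_command --pt "0 0 0 0 6.8" --pt "0 0 0 0 8" --pt "0 0 0 0 8.7" --pt "0 0 0 0 8.7"

```text
time: 23.62
position: [0.5373, 0.2698, 0.0604]
tool_rot: [0.274, 0.962, 0.0, 0.0]
ft_force: [0.9, -0.3, 0.2]
grip_width: 0.0852
```

```bash
python3 go.py
```

```text
t 23.62 p [0.5373 0.2698 0.0604] jawyaw 58.2 grip 0.0852 F [ 0.9 -0.3  0.2] q6 -0.74 tilt [0. 0.]
```

Request:
arm_command --pt "0 0 -3 0 8.7" --pt "0 0 -9 0 8.7" --pt "0 0 -13 0 8.7" --pt "0 0 -13 0 8.7"

```text
time: 24.12
position: [0.5397, 0.2705, 0.1943]
tool_rot: [0.274, 0.962, 0.002, 0.004]
ft_force: [0.2, -0.6, -0.3]
grip_width: 0.0868
```

```bash
python3 go.py .667,-.212,.18,58.2 .667,-.212,.18,-
```

```text
t 24.12 p [0.5397 0.2705 0.1943] jawyaw 58.2 grip 0.0868 F [ 0.2 -0.6 -0.3] q6 -0.74 tilt [0.008 0.002]
.667,-.212,.18,58.2 -> [-36.22 -34.32   1.42] spin 0.000 rows 8.0 / 0.0
.667,-.212,.18,- -> [-36.22 -34.32   1.42] spin -0.000 rows 8.0 / 0.0
```

Request:
arm_command --pt "-18 -17 0 0 8.7" --pt "-18 -17 0 0 8.7" --pt "-18 -17 0 0 8.7" --pt "-18 -17 0 0 8.7" --pt "-18 -17 0 0 8.7"

```text
time: 24.75
position: [0.6014, 0.0257, 0.1889]
tool_rot: [0.277, 0.961, -0.001, -0.0]
ft_force: [-0.2, 0.9, 0.6]
grip_width: 0.0869
```

Request:
arm_command --pt "-14 -13 1 0 8.7" --pt "-14 -13 1 0 8.7" --pt "-14 -13 1 0 8.7" --pt "-14 -13 1 0 8.7" --pt "-14 -13 1 0 8.7"

```text
time: 25.38
position: [0.6501, -0.1528, 0.1788]
tool_rot: [0.274, 0.962, 0.001, -0.002]
ft_force: [-0.1, 0.3, -0.3]
grip_width: 0.0866
```

```bash
python3 - <<'E'
from meas import *
snap('wrist','w7.png');snap('scene','scene7.png')
for cn in ('wrist','scene'):
    Q=rim(cn,None,.08,.09,.05,c=(.667,-.212)); print(len(Q),np.median(Q[:,2]),cv2.minEnclosingCircle(Q[:,:2].astype(np.float32)*1000))
Q=rim('scene',None,.083,.098,.05,c=(.537,.27)); print(len(Q),np.median(Q[:,2]),cv2.minEnclosingCircle(Q[:,:2].astype(np.float32)*1000))
E
python3 go.py .667,-.2125,.15,58.2
```

```text
965 0.08483709261892408 ((665.02685546875, -213.2864990234375), 32.94717788696289)
160 0.08479816207967589 ((670.202392578125, -211.86273193359375), 34.54658126831055)
138 0.08834662918732256 ((537.35986328125, 270.1753845214844), 34.893192291259766)
t 25.48 p [ 0.6503 -0.1516  0.1796] jawyaw 58.3 grip 0.0869 F [-0.9  0.2 -0.2] q6 -1.41 tilt [-0.002  0.001]
.667,-.2125,.15,58.2 -> [-4.63 -4.31  2.94] spin 0.002 rows 1.1 / 0.0
```

View pics/scene7.png

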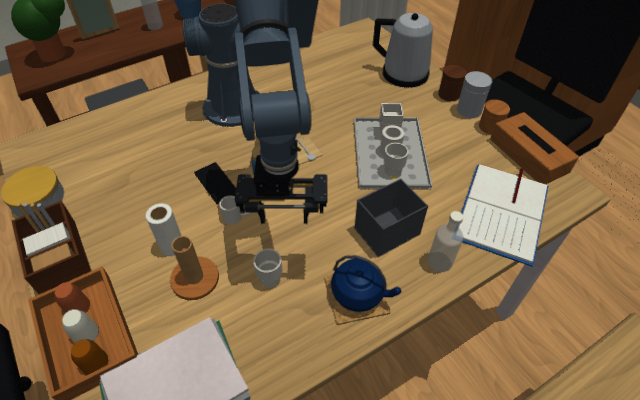

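View pics/w7.png

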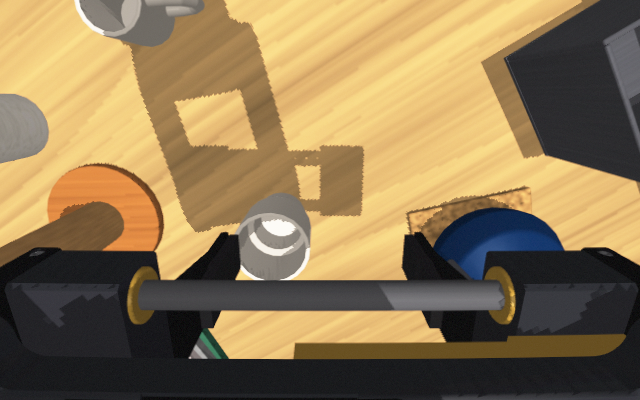

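Cup1 stands on the tray (scene (397,160)). Cup2 is at wrist (275,240), with the teapot (500,245) and holder (105,220) clear of the fingers.

Request:
arm_command --pt "-4.6 -4.3 0 0 8.7" --pt "-4.6 -4.3 3 0 8.7" --pt "-4.6 -4.3 7 0 8.7" --pt "-4.6 -4.3 7 0 8.7"

```text
time: 25.98
position: [0.6647, -0.2113, 0.1067]
tool_rot: [0.273, 0.962, 0.001, -0.005]
ft_force: [-0.5, 0.4, 1.2]
grip_width: 0.0869
```

```bash
python3 go.py .667,-.2125,.05,-
```

```text
t 25.98 p [ 0.6647 -0.2113  0.1067] jawyaw 58.3 grip 0.0869 F [-0.5  0.4  1.2] q6 -1.49 tilt [-0.008  0.004]
.667,-.2125,.05,- -> [-0.31  0.02  5.67] spin -0.000 rows 0.9 / 0.0
```

Request:
arm_command --pt "-0.1 0 3 0 8.7" --pt "-0.1 0 5.7 0 8.7" --pt "-0.1 0 5.7 0 8.7" --pt "-0.1 0 5.7 0 6" --pt "-0.1 0 5.7 0 6"

```text
time: 26.6
position: [0.6698, -0.2155, 0.0555]
tool_rot: [0.274, 0.962, -0.0, 0.002]
ft_force: [0.4, 0.3, 0.6]
grip_width: 0.0741
```

Request:
arm_command --pt "0 0 0 0 6" --pt "0 0 0 0 6" --pt "0 0 0 0 6"

```text
time: 26.98
position: [0.6696, -0.2154, 0.0549]
tool_rot: [0.274, 0.962, -0.0, 0.001]
ft_force: [1.3, 1.7, 5.1]
grip_width: 0.0666
```

```bash
python3 go.py .52,.24,.22,58.2
```

```text
t 26.98 p [ 0.6696 -0.2154  0.0549] jawyaw 58.2 grip 0.0666 F [1.3 1.7 5.1] q6 -1.49 tilt [ 0.003 -0.001]
.52,.24,.22,58.2 -> [ 36.66  30.84 -16.58] spin 0.000 rows 8.1 / 0.0
```

Request:
arm_command --pt "0 0 -6 0 6" --pt "0 0 -12 0 6" --pt "11 9 -16 0 6" --pt "17 14 -16 0 6" --pt "17 14 -16 0 6"

```text
time: 27.6
position: [0.6079, -0.0398, 0.2078]
tool_rot: [0.274, 0.962, -0.0, -0.001]
ft_force: [0.5, 0.8, -2.3]
grip_width: 0.0665
```

Request:
arm_command --pt "16.5 14.2 0 0 6" --pt "16.5 14.2 0 0 6" --pt "16.5 14.2 0 0 6" --pt "16.5 14.2 0 0 6" --pt "16.5 14.2 0 0 6"

```text
time: 28.22
position: [0.542, 0.1685, 0.2074]
tool_rot: [0.272, 0.962, -0.0, -0.001]
ft_force: [0.4, -0.4, -2.2]
grip_width: 0.0665
```

```bash
python3 - <<'E'
from meas import *
snap('wrist','w8.png');snap('scene','scene8.png')
for cn in ('wrist','scene'):
    Q=rim(cn,None,.084,.096,.045,c=(.537,.27)); print(cn,len(Q),np.median(Q[:,2]),cv2.minEnclosingCircle(Q[:,:2].astype(np.float32)*1000))
E
python3 go.py .5375,.2697,.16,58.2
```

```text
wrist 1320 0.08985404836451019 ((533.4589233398438, 270.7098693847656), 33.152549743652344)
scene 122 0.08894309554254559 ((535.7218627929688, 268.22747802734375), 35.01900863647461)
t 28.32 p [0.5437 0.1661 0.2077] jawyaw 58.3 grip 0.0664 F [ 0.2 -0.7 -2.1] q6 -0.92 tilt [-0.001 -0.001]
.5375,.2697,.16,58.2 -> [5.98 8.48 4.76] spin 0.001 rows 1.8 / 0.0
```

View pics/w8.png

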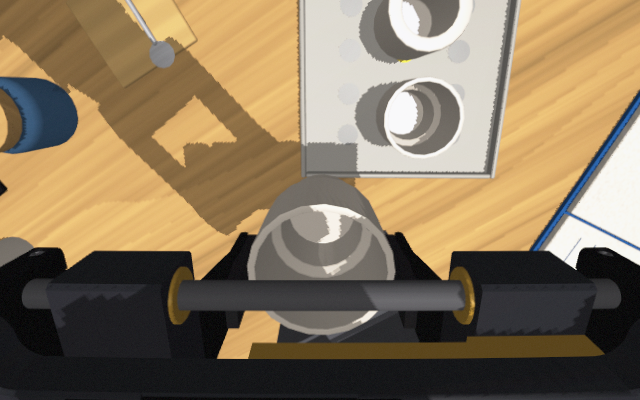

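Wrist view: cup1's mouth at (424,117), held cup upright at (321,268). Target TCP for nesting (0.5377,0.2692).

Request:
arm_command --pt "6 8.4 0 0 6" --pt "6 8.4 0 0 6" --pt "6 8.4 4 0 6" --pt "6 8.4 4 0 6" --pt "6 8.4 4 0 6"

```text
time: 28.95
position: [0.5382, 0.2683, 0.1685]
tool_rot: [0.275, 0.961, -0.0, 0.0]
ft_force: [0.1, 0.4, -2.1]
grip_width: 0.066
```

```bash
python3 go.py .5377,.2692,.15,58.2
```

```text
t 28.95 p [0.5382 0.2683 0.1685] jawyaw 58.1 grip 0.0660 F [ 0.1  0.4 -2.1] q6 -0.74 tilt [ 0.001 -0.   ]
.5377,.2692,.15,58.2 -> [0.09 0.05 1.85] spin -0.002 rows 0.3 / 0.0
```

Request:
arm_command --pt "0.1 0.05 2 0 6" --pt "0.1 0.05 3 0 6" --pt "0.1 0.05 4 0 6" --pt "0.1 0.05 4.5 0 6" --pt "0.1 0.05 4.5 0 6"

```text
time: 29.58
position: [0.5365, 0.2704, 0.1229]
tool_rot: [0.274, 0.962, -0.0, -0.0]
ft_force: [-0.3, 0.3, -1.7]
grip_width: 0.0666
```

```bash
python3 go.py .5377,.2692,.108,58.2
```

```text
t 29.57 p [0.5365 0.2704 0.1229] jawyaw 58.2 grip 0.0666 F [-0.3  0.3 -1.7] q6 -0.73 tilt [-0. -0.]
.5377,.2692,.108,58.2 -> [-0.16 -0.04  1.49] spin 0.000 rows 0.2 / 0.0
```

Request:
arm_command --pt "-0.1 0 0.7 0 6" --pt "-0.1 0 1.3 0 6" --pt "-0.1 0 1.3 0 6"

```text
time: 29.95
position: [0.5369, 0.2698, 0.1093]
tool_rot: [0.274, 0.962, -0.0, -0.001]
ft_force: [-0.2, 0.6, -2.0]
grip_width: 0.0665
```

```bash
python3 go.py .5377,.2692,.108,58.2
```

```text
t 29.95 p [0.5369 0.2698 0.1093] jawyaw 58.2 grip 0.0665 F [-0.2  0.6 -2. ] q6 -0.74 tilt [-0.001 -0.   ]
.5377,.2692,.108,58.2 -> [-0.1  -0.01  0.13] spin 0.000 rows 0.0 / 0.0
```

Foot is in with no side force. Release and rise.

Request:
arm_command --pt "0 0 0.1 0 6" --pt "0 0 0.1 0 7" --pt "0 0 0.1 0 8.5" --pt "0 0 0.1 0 8.7"

```text
time: 30.45
position: [0.5378, 0.27, 0.1095]
tool_rot: [0.274, 0.962, 0.0, 0.0]
ft_force: [-0.5, 0.0, 0.1]
grip_width: 0.082
```

Request:
arm_command --pt "0 0 -3 0 8.7" --pt "0 0 -9 0 8.7" --pt "0 0 -12 0 8.7" --pt "-6 -6 -12 0 8.7" --pt "-12 -12 -12 0 8.7"

```text
time: 31.08
position: [0.5665, 0.1478, 0.2303]
tool_rot: [0.273, 0.962, 0.0, 0.001]
ft_force: [0.9, -0.2, -0.6]
grip_width: 0.0869
```

```bash
python3 - <<'E'
from meas import *
snap('wrist','w9.png');snap('scene','scene9.png')
for cn in ('wrist','scene'):
    Q=rim(cn,None,.128,.148,.045,c=(.537,.27)); print(cn,len(Q),np.median(Q[:,2]) if len(Q) else 0,cv2.minEnclosingCircle(Q[:,:2].astype(np.float32)*1000) if len(Q) else 0)
# core & holder now
Q=rim('scene',None,.147,.158,.04,c=(.571,-.373)); print('core',cv2.minEnclosingCircle(Q[:,:2].astype(np.float32)*1000))
E
python3 go.py .571,-.373,.24,58.2 .571,-.373,.24,0
```

```text
wrist 2188 0.1377500881816397 ((533.6238403320312, 271.0466613769531), 33.23571014404297)
scene 163 0.13548565934329815 ((537.9856567382812, 271.56085205078125), 34.93754959106445)
core ((572.4468383789062, -374.3023681640625), 23.021459579467773)
t 31.18 p [0.568  0.1428 0.2296] jawyaw 57.9 grip 0.0870 F [0.4 0.3 0.4] q6 -0.95 tilt [ 0.002 -0.003]
.571,-.373,.24,58.2 -> [-27.7  -43.51  -0.91] spin -0.006 rows 8.3 / 0.0
.571,-.373,.24,0 -> [-27.7  -43.51  -0.91] spin 1.010 rows 8.3 / 5.4
```

View pics/scene9.png

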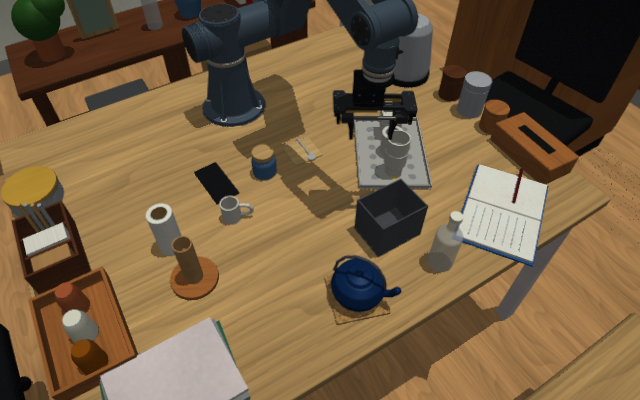

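Cups are nested (rim z 0.1378, expected 0.138). Now the core, at scene (185,245).

Request:
arm_command --pt "-16 -25 0 0 8.7" --pt "-16 -25 0 0 8.7" --pt "-16 -25 0 0 8.7" --pt "-16 -25 0 0 8.7" --pt "-16 -25 0 0 8.7"

```text
time: 31.8
position: [0.5703, -0.1507, 0.2293]
tool_rot: [0.275, 0.962, -0.0, 0.0]
ft_force: [0.5, 0.4, 0.7]
grip_width: 0.0873
```

Request:
arm_command --pt "-7 -12 0 0 8.7" --pt "-7 -12 0 0 8.7" --pt "-7 -12 0 0 8.7" --pt "-7 -12 0 0 8.7"

```text
time: 32.3
position: [0.5664, -0.2876, 0.2288]
tool_rot: [0.275, 0.962, 0.0, -0.0]
ft_force: [-0.3, 0.4, 0.1]
grip_width: 0.0869
```

```bash
python3 - <<'E'
from meas import *
snap('wrist','w10.png')
snap('side','side10.png')
for cn in ('wrist','side'):
    Q=rim(cn,None,.147,.159,.035,c=(.572,-.373)); print('core',cn,len(Q),np.median(Q[:,2]),cv2.minEnclosingCircle(Q[:,:2].astype(np.float32)*1000))
    Q=rim(cn,None,.133,.146,.045,c=(.447,-.388)); print('roll',cn,len(Q),np.median(Q[:,2]),cv2.minEnclosingCircle(Q[:,:2].astype(np.float32)*1000))
E
python3 go.py .572,-.373,.20,58.2
```

```text
core wrist 375 0.1535332282078921 ((568.8001708984375, -373.0724182128906), 22.89558219909668)
roll wrist 4041 0.14014818230667325 ((443.6630554199219, -388.3078308105469), 32.4911003112793)
core side 100 0.1509223206838578 ((574.577392578125, -373.09747314453125), 27.900405883789062)
roll side 259 0.13850804136685824 ((445.6199645996094, -387.6103515625), 33.90066909790039)
t 32.40 p [ 0.5665 -0.2854  0.2288] jawyaw 58.3 grip 0.0868 F [0.4 0.1 0.2] q6 -1.66 tilt [-0.001  0.002]
.572,-.373,.20,58.2 -> [-5.08 -7.16  2.87] spin 0.001 rows 1.5 / 0.0
```

View pics/w10.png

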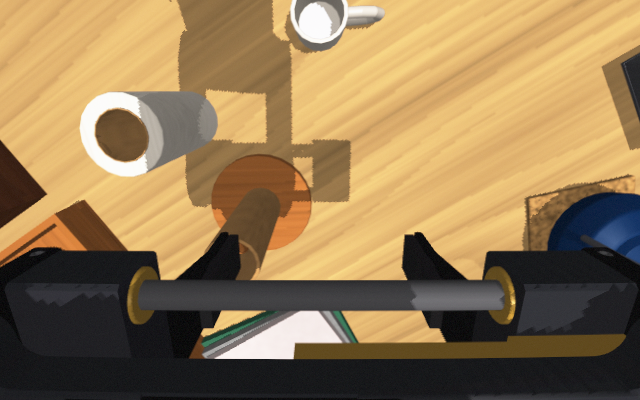

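View pics/side10.png

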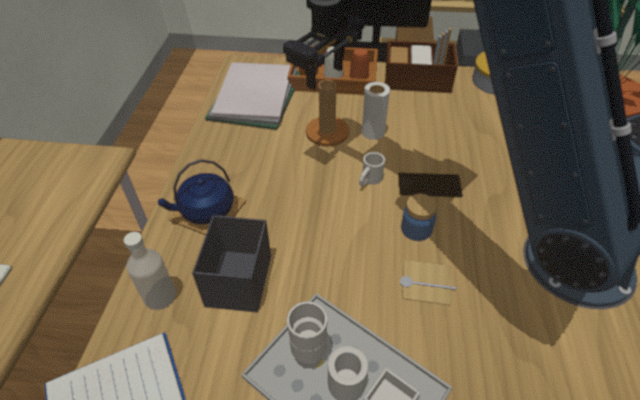

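Request:
arm_command --pt "-5 -7.2 0 0 8.7" --pt "-5 -7.2 0 0 8.7" --pt "-5 -7.2 3 0 8.7" --pt "-5 -7.2 3 0 8.7"

```text
time: 32.9
position: [0.5701, -0.3715, 0.1965]
tool_rot: [0.273, 0.962, 0.002, -0.003]
ft_force: [-0.7, -0.4, -0.0]
grip_width: 0.0866
```

```bash
python3 - <<'E'
from meas import *
Q=rim('wrist',None,.008,.020,.066,c=(.571,-.372)); print('base wrist',len(Q),cv2.minEnclosingCircle(Q[:,:2].astype(np.float32)*1000))
E
python3 go.py .571,-.373,.125,-
```

```text
base wrist 5084 ((568.527099609375, -374.0160217285156), 59.75608444213867)
t 32.90 p [ 0.5701 -0.3715  0.1965] jawyaw 58.3 grip 0.0866 F [-0.7 -0.4 -0. ] q6 -1.76 tilt [-0.005  0.005]
.571,-.373,.125,- -> [-0.21 -0.09  7.15] spin -0.000 rows 1.1 / 0.0
```

Request:
arm_command --pt "-0.1 -0.1 4 0 8.7" --pt "-0.1 -0.1 7.1 0 8.7" --pt "-0.1 -0.1 7.1 0 8.7" --pt "-0.1 -0.1 7.1 0 4" --pt "-0.1 -0.1 7.1 0 4" --newtons 8

```text
time: 33.52
position: [0.5727, -0.3768, 0.1304]
tool_rot: [0.274, 0.962, -0.001, 0.002]
ft_force: [0.3, 0.3, 0.1]
grip_width: 0.0746
```

Request:
arm_command --pt "0 0 0 0 4" --pt "0 0 0 0 4" --pt "0 0 0 0 4" --pt "0 0 0 0 4" --pt "0 0 0 0 4"

```text
time: 34.15
position: [0.5716, -0.3764, 0.1283]
tool_rot: [0.274, 0.962, -0.0, 0.0]
ft_force: [-0.1, -0.9, 2.1]
grip_width: 0.0462
```

```bash
python3 go.py .571,-.373,.27,-
```

```text
t 34.15 p [ 0.5716 -0.3764  0.1283] jawyaw 58.2 grip 0.0462 F [-0.1 -0.9  2.1] q6 -1.76 tilt [ 0. -0.]
.571,-.373,.27,- -> [  0.23   0.26 -14.17] spin -0.000 rows 2.3 / 0.0
```

Request:
arm_command --pt "0 0 -5 0 4" --pt "0 0 -10 0 4" --pt "0 0 -15.5 0 4" --pt "0 0 -15.5 0 4"

```text
time: 34.65
position: [0.5738, -0.3785, 0.2893]
tool_rot: [0.274, 0.962, -0.003, 0.005]
ft_force: [-0.4, 0.5, -0.1]
grip_width: 0.0459
```

```bash
python3 go.py .702,.124,.28,58.2
python3 - <<'E'
from meas import *
snap('scene','scene11.png')
E
```

```text
t 34.65 p [ 0.5738 -0.3785  0.2893] jawyaw 58.2 grip 0.0459 F [-0.4  0.5 -0.1] q6 -1.76 tilt [ 0.009 -0.008]
.702,.124,.28,58.2 -> [15.57 49.47  0.62] spin 0.000 rows 8.3 / 0.0
```

View pics/scene11.png

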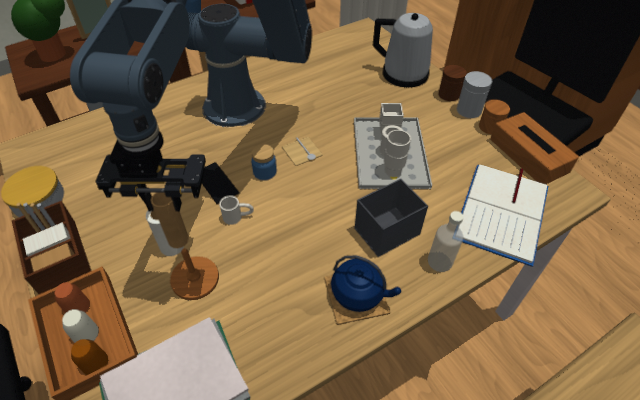

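The core hangs from the gripper (scene (172,215)), clear of the spindle. Carrying it to the bin.

Request:
arm_command --pt "8 25 0 0 4" --pt "8 25 0 0 4" --pt "8 25 0 0 4" --pt "8 25 0 0 4" --pt "8 25 0 0 4"

```text
time: 35.33
position: [0.6343, -0.1169, 0.2806]
tool_rot: [0.271, 0.962, 0.001, -0.003]
ft_force: [0.2, -0.9, -0.7]
grip_width: 0.046
```

Request:
arm_command --pt "7.6 24.5 0 0 4" --pt "7.6 24.5 0 0 4" --pt "7.6 24.5 0 0 4" --pt "7.6 24.5 0 0 4" --pt "7.6 24.5 0 0 4"

```text
time: 35.95
position: [0.6992, 0.1303, 0.2805]
tool_rot: [0.272, 0.962, -0.0, -0.002]
ft_force: [-0.5, -0.3, -1.2]
grip_width: 0.0458
```

```bash
python3 go.py .702,.124,.142,58.2
```

```text
t 35.95 p [0.6992 0.1303 0.2805] jawyaw 58.5 grip 0.0458 F [-0.5 -0.3 -1.2] q6 -0.99 tilt [-0.003  0.001]
.702,.124,.142,58.2 -> [-0.61 -0.37 13.85] spin 0.005 rows 2.2 / 0.0
```

Request:
arm_command --pt "-0.5 -0.4 3 0 4" --pt "-0.5 -0.4 8 0 4" --pt "-0.5 -0.4 13.3 0 4" --pt "-0.5 -0.4 13.3 0 4" --pt "-0.5 -0.4 13.3 0 5"

```text
time: 36.58
position: [0.7029, 0.1193, 0.1512]
tool_rot: [0.274, 0.962, 0.0, 0.001]
ft_force: [-0.2, -0.4, 0.7]
grip_width: 0.0488
```

Request:
arm_command --pt "0 0 0 0 6.8" --pt "0 0 0 0 6.8" --pt "0 0 0 0 6.8" --pt "0 0 -5 0 7" --pt "0 0 -10 0 8.7"

```text
time: 37.2
position: [0.7013, 0.1207, 0.2507]
tool_rot: [0.274, 0.962, -0.0, -0.001]
ft_force: [0.3, 0.5, 0.0]
grip_width: 0.0742
```

```bash
python3 go.py .445,-.388,.24,58.2
python3 - <<'E'
from meas import *
snap('scene','scene12.png')
E
```

```text
t 37.20 p [0.7013 0.1207 0.2507] jawyaw 58.2 grip 0.0742 F [0.3 0.5 0. ] q6 -1.00 tilt [-0.001 -0.   ]
.445,-.388,.24,58.2 -> [ -5.   -56.74   1.12] spin 0.000 rows 9.1 / 0.0
```

View pics/scene12.png

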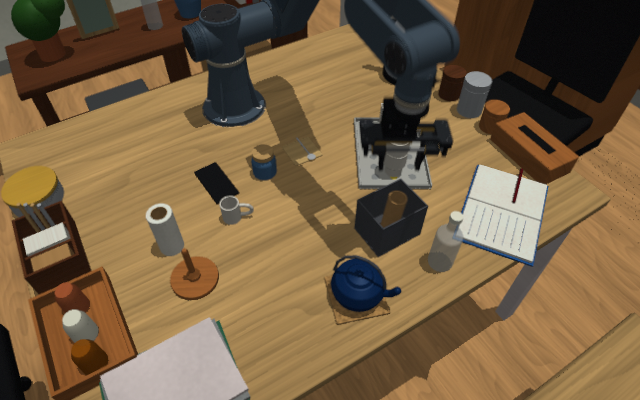

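The core stands in the bin (scene (395,205)) and the bare spindle shows at (185,258).

Request:
arm_command --pt "-2.5 -28.5 0 0 8.7" --pt "-2.5 -28.5 0 0 8.7" --pt "-2.5 -28.5 0 0 8.7" --pt "-2.5 -28.5 0 0 8.7" --pt "-2.5 -28.5 0 0 8.7"

```text
time: 37.88
position: [0.5715, -0.1373, 0.2506]
tool_rot: [0.275, 0.961, -0.0, 0.0]
ft_force: [0.7, 0.3, -0.6]
grip_width: 0.0871
```

Request:
arm_command --pt "-2 -19 1 0 8.7" --pt "-2 -19 1 0 8.7" --pt "-2 -19 1 0 8.7" --pt "-2 -19 1 0 8.7" --pt "-2 -19 1 0 8.7"

```text
time: 38.5
position: [0.4897, -0.3068, 0.2402]
tool_rot: [0.274, 0.962, 0.0, 0.0]
ft_force: [0.4, 0.7, -0.2]
grip_width: 0.0871
```

```bash
python3 go.py .445,-.388,.19,58.2
python3 - <<'E'
from meas import *
snap('wrist','w13.png');snap('scene');snap('side')
for cn in ('wrist','scene','side'):
    Q=rim(cn,None,.133,.146,.045,c=(.447,-.388)); 
    if len(Q):print('roll',cn,len(Q),np.median(Q[:,2]),cv2.minEnclosingCircle(Q[:,:2].astype(np.float32)*1000))
    for a,b in((.05,.08),(.08,.115),(.115,.135)):
        Q=rim(cn,None,a,b,.03,c=(.571,-.372))
        if len(Q)>5: print('sp',cn,a,len(Q),circ(Q) if cn!='x' else 0,Q.mean(0),Q[:,2].max())
    Q=rim(cn,None,.008,.020,.066,c=(.571,-.372))
    if len(Q):print('base',cn,len(Q),cv2.minEnclosingCircle(Q[:,:2].astype(np.float32)*1000))
E
```

```text
t 38.50 p [ 0.4897 -0.3068  0.2402] jawyaw 58.1 grip 0.0871 F [ 0.4  0.7 -0.2] q6 -1.77 tilt [0. 0.]
.445,-.388,.19,58.2 -> [-0.49 -9.26  5.01] spin -0.001 rows 1.7 / 0.0
roll wrist 3155 0.14017387890694455 ((444.1192932128906, -388.46014404296875), 32.32535171508789)
sp wrist 0.05 181 (array([ 0.56834812, -0.37478723]), np.float64(0.0077697322701449694)) [ 0.56358167 -0.37115953  0.06566787] 0.0797133743304344
sp wrist 0.08 217 (array([ 0.56814791, -0.37459304]), np.float64(0.0075224359196296945)) [ 0.56312892 -0.37123263  0.09585591] 0.11194425199582597
base wrist 5392 ((568.0234985351562, -374.69482421875), 59.82403564453125)
roll scene 344 0.1397650556915192 ((447.8524475097656, -389.56524658203125), 32.73704528808594)
sp scene 0.05 47 (array([ 0.57229706, -0.37389319]), np.float64(0.006388566257848241)) [ 0.57630657 -0.37445727  0.06454316] 0.07861955201444937
sp scene 0.08 63 (array([ 0.57178292, -0.37386177]), np.float64(0.0066492687375739835)) [ 0.57608405 -0.37405334  0.09660823] 0.11464546014488508
sp scene 0.115 52 (array([ 0.57271529, -0.37388645]), np.float64(0.005366236418561759)) [ 0.57370414 -0.37404507  0.12497079] 0.13356616716993563
base scene 1382 ((570.91650390625, -374.3905029296875), 61.03081130981445)
roll side 261 0.13831000687881334 ((449.13311767578125, -386.3491516113281), 34.430702209472656)
sp side 0.05 52 (array([ 0.56958365, -0.36979262]), np.float64(0.0057117254042608765)) [ 0.56939742 -0.36719539  0.06563435] 0.07884873066818865
sp side 0.08 66 (array([ 0.56922832, -0.37026079]), np.float64(0.005624957438886302)) [ 0.56864484 -0.36802281  0.09762688] 0.11474187291541149
sp side 0.115 32 (array([ 0.56934043, -0.37047555]), np.float64(0.005151240899444295)) [ 0.5696548  -0.36916935  0.12238867] 0.13002992849899941
base side 852 ((571.204345703125, -370.2981262207031), 61.794063568115234)
```

View pics/w13.png

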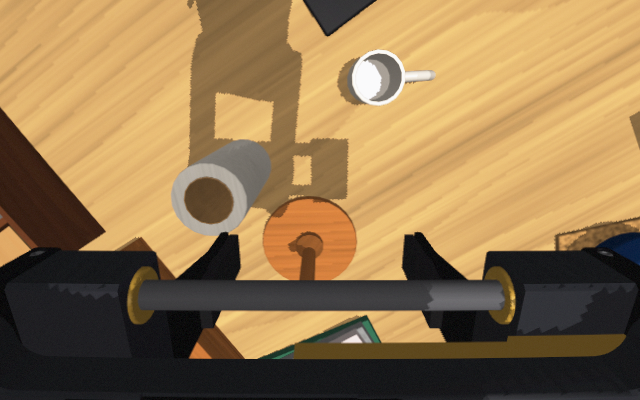

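Run:
```python
from meas import *
for cn in('scene','side','wrist'):
    im,d,m=load(cn);P,u,v=cloud(d,m)
    k=(P[:,0]>.33)&(P[:,0]<.53)&(P[:,1]<-.425)&(P[:,1]>-.52)&(P[:,2]>.02)&(P[:,2]<.18)
    if k.sum(): print(cn,k.sum(),P[k].max(0),P[k].min(0))
```

```text
(no output)
```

Space behind the roll is clear. Moving over it at the mean position (0.4465,−0.388).

Request:
arm_command --pt "-0.6 -9.2 0 0 8.7" --pt "-0.6 -9.2 0 0 8.7" --pt "-0.6 -9.2 5 0 8.7" --pt "-0.6 -9.2 5 0 8.7"

```text
time: 39.15
position: [0.4451, -0.3847, 0.1869]
tool_rot: [0.273, 0.962, 0.003, -0.004]
ft_force: [-0.3, 1.0, 0.1]
grip_width: 0.0869
```

```bash
python3 go.py .4465,-.388,.10,58.2
```

```text
t 39.15 p [ 0.4451 -0.3847  0.1869] jawyaw 58.3 grip 0.0869 F [-0.3  1.   0.1] q6 -1.92 tilt [-0.006  0.008]
.4465,-.388,.10,58.2 -> [-0.37 -0.23  8.69] spin 0.002 rows 1.4 / 0.0
```

Request:
arm_command --pt "-0.2 -0.2 4 0 8.7" --pt "-0.2 -0.2 8.5 0 8.7" --pt "-0.2 -0.2 8.5 0 8.7" --pt "-0.2 -0.2 8.5 0 5.8" --pt "-0.2 -0.2 8.5 0 5.8" --newtons 12

```text
time: 39.78
position: [0.4485, -0.3921, 0.1076]
tool_rot: [0.274, 0.962, -0.001, 0.002]
ft_force: [-0.4, 0.6, -0.6]
grip_width: 0.0741
```

Request:
arm_command --pt "0 0 0 0 5.8" --pt "0 0 0 0 5.8" --pt "0 0 0 0 5.8"

```text
time: 40.15
position: [0.448, -0.3917, 0.1067]
tool_rot: [0.274, 0.962, -0.001, 0.001]
ft_force: [0.5, 1.2, 7.7]
grip_width: 0.0645
```

```bash
python3 go.py .4465,-.388,.25,58.2
```

```text
t 40.15 p [ 0.448  -0.3917  0.1067] jawyaw 58.2 grip 0.0645 F [0.5 1.2 7.7] q6 -1.92 tilt [ 0.002 -0.002]
.4465,-.388,.25,58.2 -> [  0.28   0.23 -14.33] spin -0.000 rows 2.3 / 0.0
```

Request:
arm_command --pt "0 0 -5 0 5.8" --pt "0 0 -10 0 5.8" --pt "0 0 -15 0 5.8" --pt "0 0 -15 0 5.8" --pt "0 0 -15 0 5.8"

```text
time: 40.78
position: [0.4464, -0.3904, 0.2545]
tool_rot: [0.274, 0.962, 0.0, -0.001]
ft_force: [-0.0, 0.2, -1.3]
grip_width: 0.0644
```

```bash
python3 go.py .5729,-.376,.256,58.2
```

```text
t 40.77 p [ 0.4464 -0.3904  0.2545] jawyaw 58.2 grip 0.0644 F [-0.   0.2 -1.3] q6 -1.92 tilt [-0.001  0.001]
.5729,-.376,.256,58.2 -> [-9.99  7.89 -0.16] spin 0.000 rows 2.0 / 0.0
```

Request:
arm_command --pt "-5 4 0 0 5.8" --pt "-10 7.9 0 0 5.8" --pt "-10 7.9 0 0 5.8" --pt "-10 7.9 0 0 5.8" --pt "-10 7.9 0 0 5.8"

```text
time: 41.4
position: [0.572, -0.3764, 0.2539]
tool_rot: [0.274, 0.962, 0.0, -0.001]
ft_force: [1.2, -0.1, -0.3]
grip_width: 0.0644
```

```bash
python3 go.py .5729,-.376,.256,58.2
python3 - <<'E'
from meas import *
snap('scene','scene14.png');snap('side','side14.png')
for n,(x,y) in(('scene',(60,140)),('side',(230,0))):
    im=cv2.imread('pics/%s14.png'%n)[y:y+200,x:x+200]; cv2.imwrite('pics/%s14z.png'%n,cv2.resize(im,None,fx=3,fy=3))
for cn in('scene','side'):
    im,d,m=load(cn);P,u,v=cloud(d,m)
    for lo,hi in((.15,.19),(.19,.24)):
        k=(np.hypot(P[:,0]-.572,P[:,1]+.375)<.045)&(P[:,2]>lo)&(P[:,2]<hi); Q=P[k]; print(cn,lo,len(Q),circ(Q),Q[:,2].min())
    for a,b in((.03,.08),(.08,.13)):
        Q=rim(cn,None,a,b,.02,c=(.571,-.373))
        if len(Q)>5: print('sp',cn,a,len(Q),circ(Q))
E
```

```text
t 41.40 p [ 0.572  -0.3764  0.2539] jawyaw 58.1 grip 0.0644 F [ 1.2 -0.1 -0.3] q6 -1.76 tilt [-0.003  0.002]
.5729,-.376,.256,58.2 -> [-0.06  0.09 -0.21] spin -0.001 rows 0.0 / 0.0
scene 0.15 315 (array([ 0.56974044, -0.37252247]), np.float64(0.031591490278409184)) 0.1500090627599543
scene 0.19 426 (array([ 0.57125258, -0.37329341]), np.float64(0.030625234445871074)) 0.1900951734900339
sp scene 0.03 126 (array([ 0.57122423, -0.37331655]), np.float64(0.009297565742519862))
sp scene 0.08 62 (array([ 0.57213128, -0.37368305]), np.float64(0.00656981683405641))
side 0.15 369 (array([ 0.56961926, -0.37112524]), np.float64(0.029947802385345904)) 0.15005858266090555
side 0.19 476 (array([ 0.5693416 , -0.37297985]), np.float64(0.030095938165422078)) 0.19009348692762507
sp side 0.03 103 (array([ 0.56971613, -0.36861932]), np.float64(0.006646320336098946))
sp side 0.08 94 (array([ 0.56908007, -0.36955904]), np.float64(0.005630223119845075))
```

```bash
cd pics; python3 -c "
import cv2,numpy as np
a=cv2.imread('scene14z.png')[:, :400];b=cv2.imread('side14z.png')[:, 100:500];cv2.imwrite('c14.png',np.hstack([a,b]))"
```

```text
(no output)
```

View pics/c14.png

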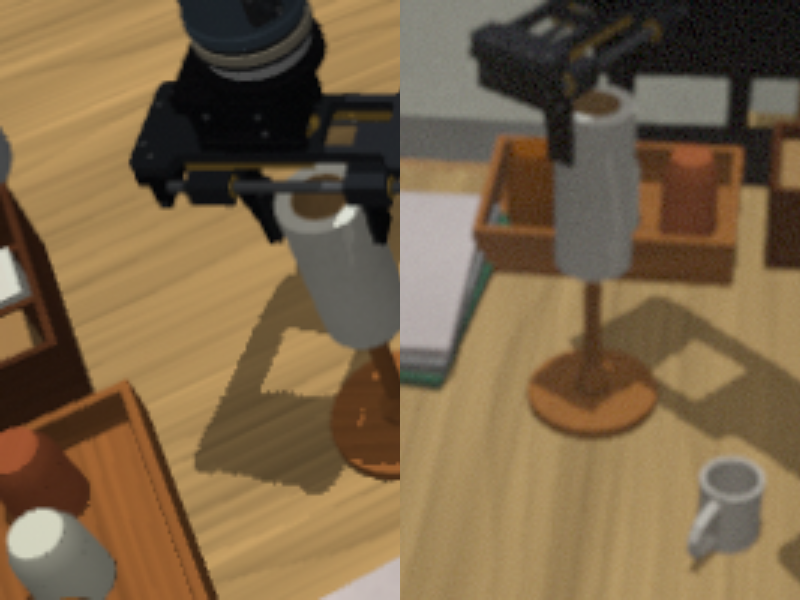

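Both views show the roll centred over the spindle (left half: (360,345) above the shaft; right: (595,275) above (593,330)); remaining offset about 1–2 mm. Lowering.

Request:
arm_command --pt "-0.05 0.1 3 0 5.8" --pt "-0.05 0.1 6 0 5.8" --pt "-0.05 0.1 9 0 5.8" --pt "-0.05 0.1 9.5 0 5.8" --pt "-0.05 0.1 9.5 0 5.8"

```text
time: 42.12
position: [0.5745, -0.3765, 0.1607]
tool_rot: [0.274, 0.962, -0.0, 0.0]
ft_force: [0.8, 0.1, -0.8]
grip_width: 0.0643
```

```bash
python3 go.py .573,-.3757,.125,58.2
```

```text
t 42.12 p [ 0.5745 -0.3765  0.1607] jawyaw 58.2 grip 0.0643 F [ 0.8  0.1 -0.8] q6 -1.76 tilt [ 0.    -0.001]
.573,-.3757,.125,58.2 -> [ 0.17 -0.01  3.57] spin -0.001 rows 0.6 / 0.0
```

Request:
arm_command --pt "0.15 0 1 0 5.8" --pt "0.15 0 2 0 5.8" --pt "0.15 0 3 0 5.8" --pt "0.15 0 3.6 0 5.8" --pt "0.15 0 3.6 0 5.8"

```text
time: 42.75
position: [0.573, -0.3748, 0.1231]
tool_rot: [0.274, 0.962, 0.0, -0.001]
ft_force: [0.1, 0.5, -0.6]
grip_width: 0.0643
```

```bash
python3 go.py .573,-.3757,.1207,58.2
```

```text
t 42.75 p [ 0.573  -0.3748  0.1231] jawyaw 58.2 grip 0.0643 F [ 0.1  0.5 -0.6] q6 -1.76 tilt [-0.001  0.001]
.573,-.3757,.1207,58.2 -> [-0.04 -0.08  0.24] spin 0.000 rows 0.0 / 0.0
```

No contact and 2 mm to go. A little further, then release and look.

Request:
arm_command --pt "0 0 0.2 0 5.8" --pt "0 0 0.2 0 5.8" --pt "0 0 0.2 0 7" --pt "0 0 0.2 0 8.5" --pt "0 0 0.2 0 8.7"

```text
time: 43.38
position: [0.5735, -0.3753, 0.1223]
tool_rot: [0.274, 0.962, -0.0, 0.0]
ft_force: [-1.2, -0.0, -0.2]
grip_width: 0.0824
```

Request:
arm_command --pt "0 0 0 0 8.7" --pt "0 0 -4 0 8.7" --pt "0 0 -9 0 8.7" --pt "0 0 -13 0 8.7" --pt "3 10 -13 0 8.7"

```text
time: 44.0
position: [0.5914, -0.3202, 0.2569]
tool_rot: [0.277, 0.961, -0.003, 0.005]
ft_force: [0.6, 0.7, -1.0]
grip_width: 0.0869
```

```bash
python3 go.py
python3 - <<'E'
from meas import *
snap('wrist','w15.png');snap('scene','scene15.png');snap('side','side15.png')
def tray(p):
    d=np.array(p)-[465,315]; return d@[.527,.85],d@[-.85,.527]
for cn in('wrist','scene','side'):
    Q=rim(cn,None,.147,.162,.045,c=(.572,-.373))
    if len(Q)>5: print('roll',cn,len(Q),np.median(Q[:,2]),cv2.minEnclosingCircle(Q[:,:2].astype(np.float32)*1000))
    if cn=='wrist': continue
    for n,c,z in(('pots',(.394,.362),.101),('cups',(.537,.27),.138),('dbl',(.466,.314),.083)):
        Q=rim(cn,None,z-.008,z+.008,.05,c=c)
        if len(Q)>5:
            e=cv2.minEnclosingCircle(Q[:,:2].astype(np.float32)*1000);print(n,cn,len(Q),np.median(Q[:,2]),e,tray(e[0]))
    Q=rim(cn,None,.055,.068,.05,c=(.445,-.2)); print('creamer',cn,len(Q),cv2.minEnclosingCircle(Q[:,:2].astype(np.float32)*1000))
E
```

```text
t 44.00 p [ 0.5914 -0.3202  0.2569] jawyaw 57.9 grip 0.0869 F [ 0.6  0.7 -1. ] q6 -1.67 tilt [ 0.009 -0.008]
roll wrist 2941 0.15416588821335364 ((569.3019409179688, -372.3733215332031), 31.874990463256836)
roll scene 402 0.1543777193258848 ((571.9894409179688, -371.71502685546875), 32.523929595947266)
pots scene 160 0.09923873541415484 ((395.2239685058594, 361.79852294921875), 43.14342498779297) (np.float64(3.0067759094238244), np.float64(83.97244836425782))
cups scene 166 0.13681867959111915 ((536.5568237304688, 270.91497802734375), 35.0875129699707) (np.float64(0.23817742919922108), np.float64(-84.05610675048828))
dbl scene 67 0.08300322193967646 ((470.5805969238281, 293.2632141113281), 28.847774505615234) (np.float64(-15.535293426513672), np.float64(-16.198793548583986))
creamer scene 72 ((445.40869140625, -199.59112548828125), 36.51201248168945)
roll side 260 0.15203180811298828 ((572.0159912109375, -370.90631103515625), 33.6810417175293)
pots side 293 0.09969732176829704 ((393.7291564941406, 363.0844421386719), 43.381813049316406) (np.float64(3.3120412902832004), np.float64(85.92071798706056))
cups side 400 0.13701304799499775 ((536.0357666015625, 271.60833740234375), 33.71338653564453) (np.float64(0.5529357910156302), np.float64(-83.24780780029297))
dbl side 744 0.082262139409085 ((476.8755798339844, 297.96942138671875), 33.732948303222656) (np.float64(-8.217561248779296), np.float64(-19.069357788085938))
creamer side 130 ((442.24462890625, -205.81414794921875), 29.598804473876953)
```

View pics/scene15.png

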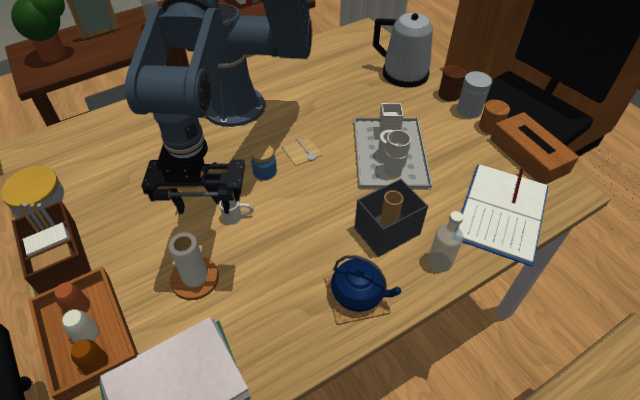

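View pics/side15.png

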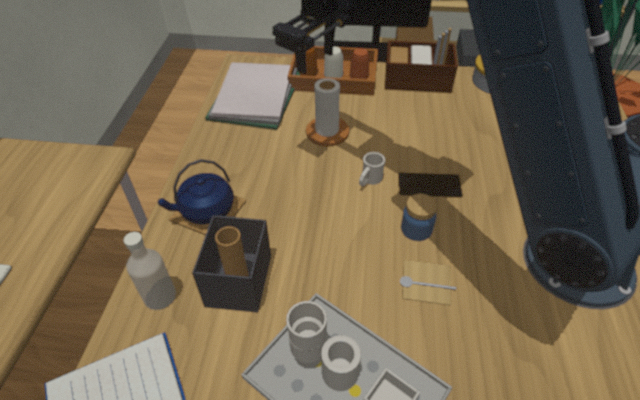

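The roll is fully down (top z 0.1542, within about 3 mm of the axis) and the core is in the bin. But the double cup has been knocked from (0.466,0.314) to about (0.477,0.298), towards the cup stack. I'll look at it from closer.

```bash
python3 go.py .57,.15,.26,58.2
```

```text
t 44.15 p [ 0.5901 -0.3119  0.2527] jawyaw 58.4 grip 0.0869 F [-0.3 -0.7 -0.3] q6 -1.67 tilt [0. 0.]
.57,.15,.26,58.2 -> [25.9  38.3  -0.71] spin 0.004 rows 7.4 / 0.0
```

Request:
arm_command --pt "16 23.5 0 0 8.7" --pt "16 23.5 0 0 8.7" --pt "16 23.5 0 0 8.7" --pt "16 23.5 0 0 8.7" --pt "16 23.5 0 0 8.7"

```text
time: 44.78
position: [0.5767, -0.0286, 0.2517]
tool_rot: [0.273, 0.962, -0.0, -0.001]
ft_force: [-0.5, -0.5, 0.5]
grip_width: 0.0872
```

Request:
arm_command --pt "10 14.5 0 0 8.7" --pt "10 14.5 0 0 8.7" --pt "10 14.5 0 0 8.7" --pt "10 14.5 0 0 8.7" --pt "10 14.5 0 0 8.7"

```text
time: 45.4
position: [0.569, 0.1442, 0.2517]
tool_rot: [0.274, 0.962, -0.001, -0.0]
ft_force: [-0.2, -0.5, -0.6]
grip_width: 0.0869
```

```bash
python3 go.py
python3 - <<'E'
from meas import *
snap('wrist','w16.png');snap('side','side16.png')
for cn in('wrist','side'):
    for n,c,z,r in(('pots',(.394,.362),.101,.05),('cups',(.536,.271),.138,.05),('dbl',(.476,.298),.083,.036)):
        Q=rim(cn,None,z-.006,z+.006,r,c=c)
        if len(Q)>5:
            print(n,cn,len(Q),np.percentile(Q[:,2],[5,50,95]).round(4),cv2.minEnclosingCircle(Q[:,:2].astype(np.float32)*1000))
            A=np.c_[Q[:,:2],np.ones(len(Q))];print('  slope',np.linalg.lstsq(A,Q[:,2],rcond=None)[0][:2].round(3))
E
```

```text
t 45.40 p [0.569  0.1442 0.2517] jawyaw 58.2 grip 0.0869 F [-0.2 -0.5 -0.6] q6 -0.96 tilt [-0.    -0.001]
cups wrist 1577 [0.1331 0.1381 0.1397] ((534.2710571289062, 270.3447265625), 33.25681686401367)
  slope [-0.014 -0.002]
dbl wrist 1196 [0.0802 0.083  0.0844] ((477.6038818359375, 294.73321533203125), 32.58517074584961)
  slope [0.003 0.005]
pots side 267 [0.0961 0.1    0.1027] ((393.47125244140625, 363.201171875), 43.56434631347656)
  slope [0.003 0.02 ]
cups side 358 [0.133  0.1371 0.1398] ((536.2486572265625, 270.97283935546875), 33.359615325927734)
  slope [-0.005  0.013]
dbl side 731 [0.079  0.0825 0.0847] ((477.3513488769531, 297.2669372558594), 34.4613151550293)
  slope [ 0.006 -0.014]
```

View pics/w16.png

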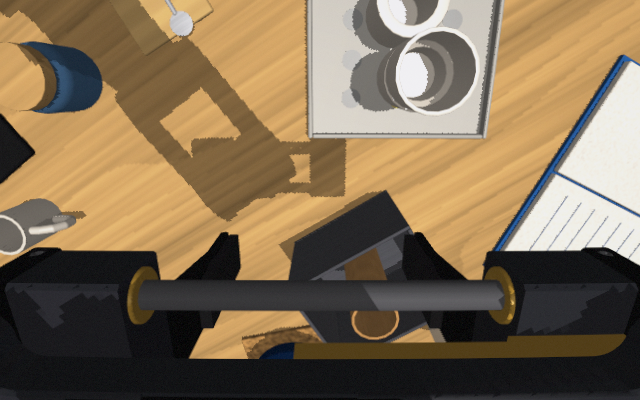

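The double cup stands upright at about (0.477,0.296). It reads the same in two looks 1.3 s apart, so it is at rest, about 64 mm from the cup axis and about 107 mm from the pots. Re-gripping it would put the gripper body against the taller cup stack. The rule asks for over 55 mm, so I'm leaving it and handing in.

Run:
```python
from meas import *
snap('side','side17.png')
Q=rim('side',None,.077,.089,.036,c=(.477,.296)); print('dbl',cv2.minEnclosingCircle(Q[:,:2].astype(np.float32)*1000))
Q=rim('side',None,.125,.17,.06,c=(.702,.124)); print('core top',len(Q),Q.mean(0),Q[:,2].max())
print(robot.hand_in())
```

```text
dbl ((477.8910827636719, 297.70751953125), 34.26960754394531)
core top 360 [0.70370536 0.12296307 0.13646533] 0.14612595498140202
the job is handed in; nothing more can be done
None
```

I did the whole job and handed it in at about 45 s, but no verdict was given. The one thing off plan is that the double-walled cup was knocked after I set it down and now stands close to the cup stack.

- **Cups:** both stepped cups present are nested on the tray. The upper rim measured 0.138 m, as expected for a full fit.
- **Pots:** both square pots present are nested on the tray. The upper rim measured 0.1007 m against 0.101 m expected.
- **Roll:** it is fully down on the holder, with its top at 0.154 m. The cameras put it about 1–3 mm from the spindle axis.
- **Core:** it is upright in the bin, with its top at about 0.146 m, so its middle is at about 0.075 m.
- **Milk jug:** not touched; the views show no clear shift.

**Double-walled cup:** I placed it mid-tray, about 84 mm from the cup stack. The knock moved it about 20 mm towards the cups. In the last looks it was upright and still, and the views put its axis about 62–65 mm from the cup stack. With both 66 mm across, they are touching or nearly so. That meets the 55 mm rule, so I left it, because re-gripping it would have risked hitting the taller stack.

The cameras disagreed with each other by 2–4 mm on positions throughout, which is small against all the limits.

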